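# Re-pin the lever of a vegetable cutter and close it

### The arm

A 6-joint arm with a two-finger parallel gripper is mounted at the origin on the work surface. World frame = base frame: x ahead of the robot, y to its left, z up, the work surface at z = 0. Lengths are in m, angles in rad, forces in N, time in s.
With the tool pointing down it reaches from about 0.375 to 0.9 m from the base axis. Payload 3.1 kg.
Tool frame: the origin (TCP) lies at the very end of the fingers, on their centre line; the grasp point (between the pads) lies 19 mm behind it; z points along the fingers, y is the direction in which the jaws open and shut (so a half turn about z gives the same grasp; the last joint's range is limited). The gripper opens to 87 mm and grips with 3 to 60 N. Pads are 19 mm wide; open, the fingers measure 117 mm over their backs; the gripper's body (75 mm by 190 mm) begins 51 mm behind the grasp point.
Start: joints at [1.04, 0.527, 1.433, -0, 1.181, -0.178], TCP at [0.216, 0.586, 0.223] pointing down, gripper open.
Joint ranges: [-3.08, 3.08], [-0.75, 2.2], [0.22, 2.44], [-1.43, 4.57], [0, 2.65], [-2.85, 2.85]. Speed limits (rad/s): [2.79, 2.79, 3.14, 3.14, 3.14, 3.14].

### API

Orientations are given as a unit quaternion [x, y, z, w].
In Python, from rig import robot, optics gives the robot as it stands.
- The arm moves only by the shell command python3 -m inch 'ROWS' [FORCE]. ROWS is JSON, a list of rows, each an object of numbers: "ax", "ay", "az": the turn, a rotation vector about the tool's x, y, z in rad; "dx", "dy", "dz": the shift along the tool's x, y, z in mm; "gripper": the opening in per cent of the stroke, from 0 (shut) to 100 (fully open). In form: [{"ax": .., "ay": .., "az": .., "dx": .., "dy": .., "dz": .., "gripper": ..}, ...]. A call has 1 to 8 rows; each row shifts and turns the commanded pose from where the row before left it, along the tool's axes as they then stand; what a row does not reach is not made up. A row lasts 1/10 s, in which the tool goes at most 50 mm and 8.59 degrees, less where a joint would pass 70% of its speed; a pose out of reach is approached as far as the arm can. A call with a gripper value outside its range is refused whole. The fingers move at their own pace and stop on an object; FORCE is the grip in N (left out, the last holds). Time passes only in rows, so rows that do not move let the fingers close. It gives the time, the measured TCP pose, the force and the opening at its end, in the units of the state.
- robot.get_obs(): the state, without advancing time (a new reading comes with each control period).
- optics.camera(name): name is "side" or "top" or "wrist"; returns a dict with "img" (420x560x3 uint8, red, green, blue), "depth" (420x560 float32, m along the optical axis (not along the pixel's ray), 0 where there is no reading), "camera_matrix" (3x3 intrinsics, pixels), "k1" (the pictures are not rectified: a ray, as slopes to the right and down, at radius r is drawn at 1 + k1 r^2 times it, then the intrinsics apply), "position" and "attitude" of the camera in the world. Camera axes: x right, y up, looking along -z (the intrinsics and any distortion apply to the point x, -y, -z); pixel columns grow to the right and rows downward; lengths in m; the calibration is good to about 2 mm. A picture is of the moment at which its call begins.
- robot.hand_in(): hands the job in, once; it reports no verdict.
The state is a dict: "time": time; "q": joint angles; "joint_velocities": joint speeds; "joint_torque": joint torques, N m; "position": TCP position; "tool_rot": TCP orientation; "ft_force": force on the tool from outside, world axes, zero at the start; "moment": the same for the moment, N m; "grip_width": finger opening in m.
Only numpy, scipy, OpenCV 4.12 (cv2) and the standard library are available. Lean on these libraries where they do the work, as an engineer would, in place of code of your own. Each camera call takes 0.05 s, during which the arm holds its last target.

### The job

The bench vegetable cutter has been washed and its lever is still unhitched from the pusher: swing the lever until its slot lines up with the pin holes in the pusher's two cheeks, then push the red-headed pin in through cheeks and lever until its head is home against the bush. Press gently: if the pin stops short, do not force it but shift the lever a little and try again. Then work the lever to bring the pinned pusher all the way up to the blade grid, let go, and leave the bowl, plate and tumbler where they are.

Things in the scene. Friction and masses are not known exactly. Their poses are not given: they have to be found in the camera images.
- cutter: Grey lever vegetable cutter fixed to the table on four rubber feet, 290 mm long (x), 142 wide (y); frame up to 97 mm high, blade grid 174. Origin: on the table under the middle of the frame. x: the way the pusher goes to the upright blade grid (rear face at x = 125 mm); y: the side of the pin's red head. Guide rods along x at y = +-45 mm, tops 86 mm high. The lever swings in the plane y = 0.
- pusher (a joint): Travel of the pusher along the cutter's +x, m: 0 right back (as at the start), 0.090 stopped at the blade grid (closed). About 8 N of friction: it stays where it is left. The axis of its pin bores lies at cutter x = -0.045 + this value, 140 mm above the table.
- lever (a joint): Lean of the lever, rad: 0 upright, plus = top towards the blade grid, minus = back; -0.85 to 0.55. Pivot 30 mm above the table, on a bracket bolted in slotted holes: its cutter x is 0 give or take 10 mm (not known). Slot and bores line up when tan(lean) = (bore x - pivot x) / 110 mm. Pivot friction about 0.7 N m: it stays where left. Starts leaning too far back, -0.82 to -0.60.
- clevis (a point): Point on the pusher on the axis of its pin bores, midway between its two cheeks, in the plane of the lever; axes as the cutter's. Both bores are round, 15.6 mm. Cheek and brass bush on the head's side fill y = +10 to +46 mm, the far cheek y = -10 to -22 mm; cheeks 44 mm square, open above and behind; the pusher plate starts 55 mm ahead.
- pivot_mid (a point): Point of the cutter 30 mm above its origin, axes as the cutter's: mid place of the lever's pivot; the true pivot lies up to 10 mm fore or aft (x). Lever: steel bar 12 mm thick, 40 mm wide, with a slot 15.6 mm wide across the bar and 39.6 mm long along it, centred 117 mm from the pivot; black grip 30 mm (in the swing plane) x 26 mm (along y) x 95 mm, its end 310 mm from the pivot.
- pin: Loose retaining pin, about 115 g, 108 mm long: oiled steel shank 14 mm thick, 82 mm long, its last 6 mm tapering to 11 mm at the tip; polished red knob head 28 mm thick, 26 mm long. Origin: on the axis at the shoulder between head and shank; y along the axis towards the head. At the start it lies drawn back in the bush, shoulder 43 to 46 mm off it, tip just short of the lever, head drooping about 3 degrees.
- pin_tip (a point): Centre of the pin's tip, 82 mm from the shoulder. Home, it stands 36 mm beyond the clevis point on the far side. The pin slides easily; if the tip meets the bar beside the slot it stops with the shoulder still about 42 mm off the bush. The taper takes up about 2 mm of misfit either way by drawing the lever over (up to 20 N).
- pin_head (a point): Centre of the flat outer end of the red head (24 mm across), the face to push; 26 mm outside the shoulder. Axes as the pin's.
- bowl: Bystander: stainless bowl, 170 mm across, 65 mm high, in front of the grid. Origin under its centre.
- plate: Bystander: pale green plate, 130 mm across, 20 mm high. Origin under its centre.
- tumbler: Bystander: lavender tumbler with side handle, 86 mm across, 207 mm high. Origin under its centre.

How it is judged:
On the way, in this order (a step that is already met when the one before it is completed fails the run):
1. the pin is home through both cheeks and the lever's slot (y of pin_tip in the frame of clevis below -0.032 m and x of pin_tip in the frame of clevis between -0.006 and 0.006 m and z of pin_tip in the frame of clevis between -0.006 and 0.006 m and value of joint lever between -0.485 and -0.285 rad and value of joint pusher below 0.02 m), for 0.2 s.
2. the pinned pusher has been brought up to the blade grid (y of pin_tip in the frame of clevis below -0.032 m and x of pin_tip in the frame of clevis between -0.006 and 0.006 m and z of pin_tip in the frame of clevis between -0.006 and 0.006 m and value of joint lever between 0.285 and 0.485 rad and value of joint pusher above 0.085 m), for 0.2 s.
At the end, for the whole second after the job is handed in: The pin is through both cheeks and the lever's slot with its head within 4 mm of the bush, at rest; the pusher is within 5 mm of its stop at the blade grid, the lever leaning forward with it (0.285 to 0.485 rad) (all of step 2 and linear speed of pin below 0.02 m/s); the robot touches nothing.
It fails at once if the pin was forced: pushed with more than 40 N (contact force between the fingers and pin above 40 N).
It fails at once if the bowl was moved more than 30 mm (distance of bowl from where it was at the start of the episode above 0.03 m).
It fails at once if the plate was moved more than 30 mm (distance of plate from where it was at the start of the episode above 0.03 m).
It fails at once if the tumbler was moved more than 30 mm (distance of tumbler from where it was at the start of the episode above 0.03 m).
It also fails if it takes over 61 s, if anything falls off the work surface, if the arm or the gripper's body presses on something with over 40 N, if the wrist force passes 120 N, or if a joint passes its speed limit or range.

## Working session

There is one attempt and no reset: what is moved stays moved. The work goes in short steps, Python scripts to look and compute and a shell command to move; the robot and the scene stay as the last step left them, time stands still between calls to the robot, and variables do not carry over. Pictures are saved under pics/ and viewed, and the job is handed in when it is done.

```bash
ls; mkdir -p pics; python3 - <<'E'
from rig import robot, optics
import cv2, numpy as np
print(robot.get_obs())
for n in ["side","top","wrist"]:
    c=optics.camera(n)
    cv2.imwrite(f"pics/{n}0.png",c["img"][:,:,::-1])
    np.savez(f"pics/{n}0.npz",**c)
    print(n,c["camera_matrix"],c["k1"],c["position"],c["attitude"])
E
```

```text
pics
{'time': 0.0, 'q': array([ 1.03946080e+00,  5.28476059e-01,  1.43392517e+00, -4.54129880e-05,
        1.18140657e+00, -1.78466686e-01]), 'joint_velocities': array([ 0.00063731,  0.00193798, -0.00112671, -0.00151725,  0.00183161,
       -0.00052726]), 'joint_torque': array([-3.12211869e-04, -4.40043640e+01, -1.76595908e+01,  6.34004991e-02,
        5.80443267e-02, -1.49971606e-04]), 'position': array([0.21557227, 0.58584451, 0.2215583 ]), 'tool_rot': array([ 1.75511852e-01,  9.84476695e-01, -1.04584826e-03, -3.65191042e-04]), 'ft_force': array([-0.09557188,  0.34281414, -0.75345202]), 'moment': array([-0.00210668,  0.0080676 ,  0.02276734]), 'grip_width': 0.08745646319336743}
side [[537.35836604   0.         278.30858288]
 [  0.         537.35836604 207.29030615]
 [  0.           0.           1.        ]] -0.041278741926288005 [ 0.26122853 -0.99679937  0.90440161] [ 0.42501394 -0.05713715 -0.10231631  0.89756887]
top [[487.29826173   0.         286.01786962]
 [  0.         487.29826173 208.93134276]
 [  0.           0.           1.        ]] 0.009307025093603353 [ 0.33772777 -0.04141468  1.16508341] [-0.0575867   0.05338209  0.70720999 -0.70262946]
wrist [[340.22313011   0.         276.82258482]
 [  0.         340.22313011 214.93262968]
 [  0.           0.           1.        ]] 0.006829089625131591 [0.14293982 0.61428802 0.38355151] [-0.11867455 -0.08181336  0.56603442  0.81168218]
```

View pics/side0.png

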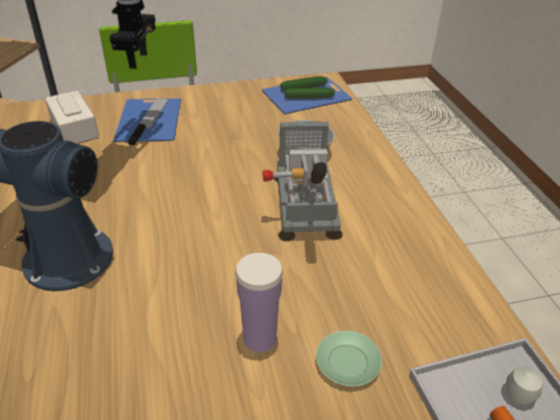

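View pics/top0.png

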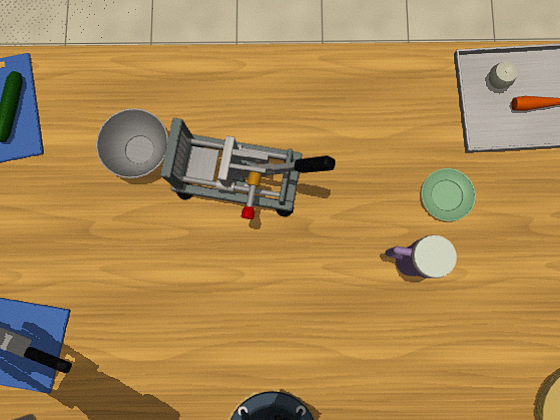

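View pics/wrist0.png

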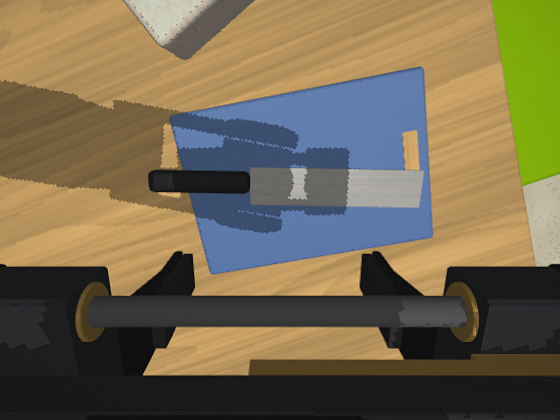

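```bash
cat > h.py <<'E'
import numpy as np, cv2
from scipy.spatial.transform import Rotation as R
def und(c,uv):
    K=c["camera_matrix"];k=float(c["k1"])
    uv=np.atleast_2d(np.asarray(uv,float))
    n=cv2.undistortPoints(uv.reshape(-1,1,2),K,np.array([k,0,0,0,0.])).reshape(-1,2)
    return n
def rays(c,uv):
    n=und(c,uv); d=np.c_[n[:,0],-n[:,1],-np.ones(len(n))]
    return c["position"],R.from_quat(c["attitude"]).apply(d)
def atz(c,uv,z):
    p,d=rays(c,uv); return p+d*((z-p[2])/d[:,2])[:,None]
def pts(c,uv):
    uv=np.atleast_2d(uv); z=c["depth"][uv[:,1].astype(int),uv[:,0].astype(int)]
    p,d=rays(c,uv); return p+d*z[:,None]
def proj(c,P):
    q=R.from_quat(c["attitude"]).inv().apply(np.atleast_2d(P)-c["position"])
    n=np.c_[q[:,0]/-q[:,2],-q[:,1]/-q[:,2]]; r2=(n**2).sum(1)
    n=n*(1+float(c["k1"])*r2)[:,None]; K=c["camera_matrix"]
    return n*[K[0,0],K[1,1]]+K[:2,2]
def load(f): return dict(np.load(f))
E
python3 - <<'E'
from h import *
for n in ["top","side"]:
    c=load(f"pics/{n}0.npz"); print(n,(c["depth"]==0).mean())
    x0,y0,x1,y1=(90,90,360,250) if n=="top" else (230,90,370,260)
    s=3 if n=="top" else 3.5
    im=cv2.resize(c["img"][y0:y1,x0:x1],None,fx=s,fy=s,interpolation=cv2.INTER_CUBIC)
    im=im[:600,:800]
    cv2.imwrite(f"pics/{n}0z.png",im[:,:,::-1])
    hsv=cv2.cvtColor(c["img"],cv2.COLOR_RGB2HSV)
    red=((hsv[...,0]<6)|(hsv[...,0]>174))&(hsv[...,1]>190)&(hsv[...,2]>90)
    red[:y0]=0;red[y1:]=0;red[:,:x0]=0;red[:,x1:]=0
    v,u=np.nonzero(red); print("red",u.mean(),v.mean(),len(u))
    P=pts(c,np.c_[u,v]); print(np.round(np.median(P,0),4),np.round(P.max(0),4),np.round(P.min(0),4))
c=load("pics/top0.npz")
print("base of head",atz(c,[[248,212]],.14))
E
```

```text
top 0.0041921768707483
red 247.78125 212.359375 128
[0.4928 0.0446 0.1456] [0.5072 0.0583 0.1542] [0.4808 0.0342 0.1258]
side 0.004085884353741497
red 267.1774193548387 174.5483870967742 62
[0.4925 0.0372 0.1422] [0.503  0.0489 0.1484] [0.4837 0.0295 0.1317]
base of head [[0.49407637 0.04517847 0.14      ]]
```

```bash
python3 - <<'E'
from h import *
c=load("pics/top0.npz")
v,u=np.mgrid[90:250,90:360]; uv=np.c_[u.ravel(),v.ravel()]
P=pts(c,uv).reshape(160,270,3)
z=P[...,2]; print(np.percentile(z,[1,50,99]))
im=cv2.applyColorMap(np.uint8(np.clip(z/.32,0,1)*255),cv2.COLORMAP_JET)
cv2.imwrite("pics/hmap0.png",cv2.resize(im,None,fx=2.9,fy=2.9,interpolation=cv2.INTER_NEAREST))
E
```

```text
[-0.00519111  0.00099793  0.24733731]
```

View pics/top0z.png

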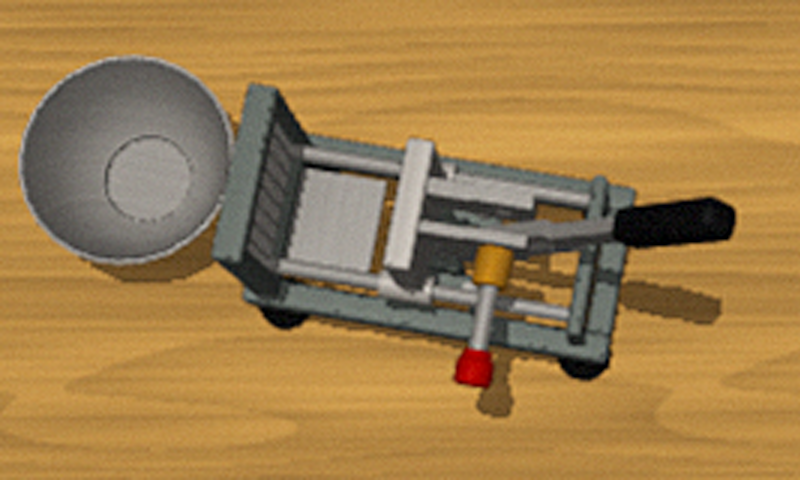

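View pics/side0z.png

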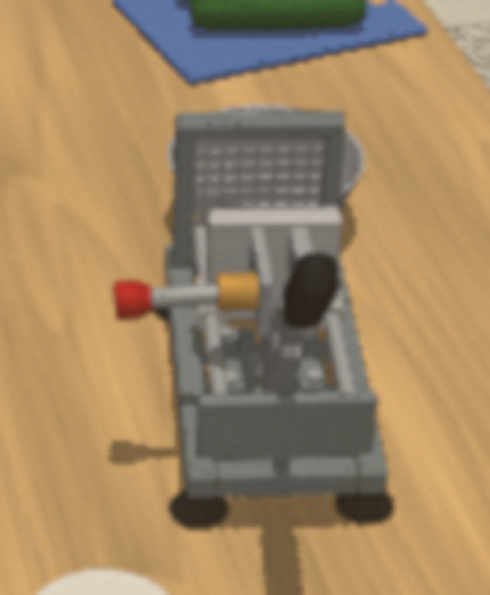

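View pics/hmap0.png

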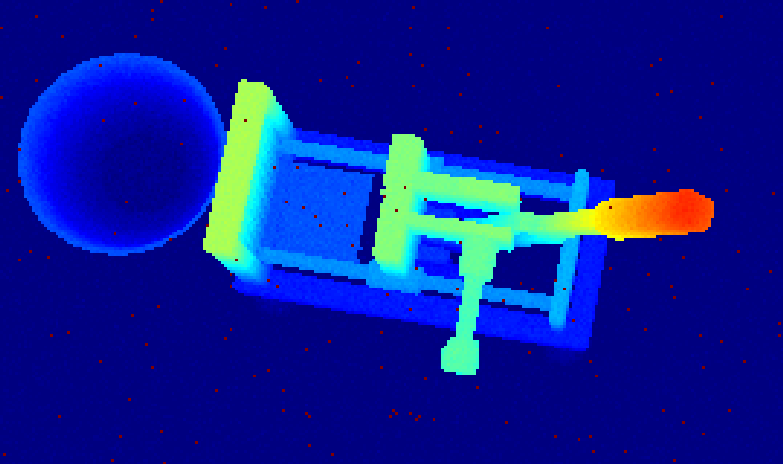

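```bash
python3 - <<'E'
from h import *
c=load("pics/top0.npz")
v,u=np.mgrid[90:250,90:360]; uv=np.c_[u.ravel(),v.ravel()]
P=pts(c,uv); I=c["img"][uv[:,1],uv[:,0]]
sel=(P[:,2]>.166)&(P[:,2]<.182)&(u.ravel()<190)
g=P[sel]; print("grid n",len(g),np.median(g,0))
r=cv2.minAreaRect(g[:,:2].astype(np.float32)*1000); print(r); print(cv2.boxPoints(r))
# rods: z .078-.09
for lo,hi,name in [(.078,.092,'rod')]:
    m=(P[:,2]>lo)&(P[:,2]<hi); Q=P[m]
    im=np.zeros((160,270),np.uint8); im.ravel()[m]=255
    cv2.imwrite("pics/rod.png",cv2.resize(im,None,fx=2.9,fy=2.9,interpolation=cv2.INTER_NEAREST))
# red head & shank
# grip: black
hsv=cv2.cvtColor(c["img"],cv2.COLOR_RGB2HSV)[uv[:,1],uv[:,0]]
m=(P[:,2]>.17)&(u.ravel()>250)&(P[:,2]<.30)
G=P[m]; o=G.mean(0); w=np.linalg.svd(G-o)[2][0]; print("lever top pts",len(G),o,w, G[:,2].max(),G.min(0),G.max(0))
np.save("pics/P.npy",P)
E
```

```text
grid n 655 [0.62854897 0.205465   0.17347374]
((629.8762817382812, 206.68310546875), (23.6939754486084, 130.35581970214844), 79.96615600585938)
[[563.63116 206.37326]
 [691.9932  183.66138]
 [696.1214  206.99295]
 [567.75934 229.70483]]
lever top pts 662 [ 0.57459812 -0.08583833  0.23283766] [-0.11902118 -0.68528779  0.71848076] 0.2704956336354779 [ 0.5590661  -0.13136553  0.1701226 ] [ 0.59329115 -0.02599292  0.27049563]
```

View pics/rod.png

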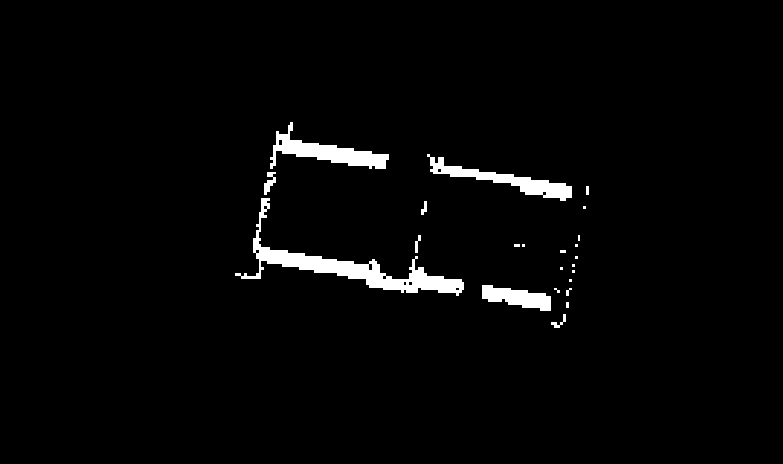

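```bash
python3 - <<'E'
from h import *
c=load("pics/top0.npz")
P=np.load("pics/P.npy"); v,u=np.mgrid[90:250,90:360]; uv=np.c_[u.ravel(),v.ravel()]
th=np.radians(80); 
o=np.array([.6063,.0737])
for it in range(3):
    ex=np.array([np.cos(th),np.sin(th)]); ey=np.array([-np.sin(th),np.cos(th)])
    L=np.c_[(P[:,:2]-o)@ex,(P[:,:2]-o)@ey,P[:,2]]
    sl=[];cs=[]
    for s in (1,-1):
        m=(abs(L[:,2]-.083)<.006)&(abs(L[:,1]-s*.045)<.009)&((abs(L[:,0]-.085)<.025)|((L[:,0]>-.1)&(L[:,0]<-.07)))
        Q=L[m]; p=np.polyfit(Q[:,0],Q[:,1],1); sl.append(p[0]); cs.append(p[1]-s*.045); print(len(Q),p)
    th+=np.mean(sl)*.9; o=o+ey*np.mean(cs)
print(np.degrees(th),o)
ex=np.array([np.cos(th),np.sin(th)]); ey=np.array([-np.sin(th),np.cos(th)])
L=np.c_[(P[:,:2]-o)@ex,(P[:,:2]-o)@ey,P[:,2]]
m=(abs(L[:,2]-.173)<.006)&(abs(L[:,0]-.135)<.02); print("grid x",np.percentile(L[m,0],[1,3,50,97,99]),"y",np.percentile(L[m,1],[1,99]))
# bush / cheeks
hsv=cv2.cvtColor(c["img"],cv2.COLOR_RGB2HSV)[uv[:,1],uv[:,0]]
b=(hsv[:,0]>12)&(hsv[:,0]<26)&(hsv[:,1]>190)&(L[:,2]>.13)
print("bush",b.sum(),np.percentile(L[b],[2,50,98],axis=0))
red=((hsv[:,0]<6)|(hsv[:,0]>174))&(hsv[:,1]>190)&(L[:,2]>.11)
print("red",np.percentile(L[red],[2,50,98],axis=0))
ch=(abs(L[:,2]-.162)<.004)&(L[:,0]<-.025)&(L[:,0]>-.08); print("cheek",np.percentile(L[ch],[2,50,98],axis=0))
fr=(L[:,2]>.02)&(L[:,2]<.1)&(abs(L[:,1])<.068); print("frame x",np.percentile(L[fr,0],[0.2,.5,1]))
lv=(L[:,2]>.175)&(L[:,0]<-.07)&(abs(L[:,1])<.05)&(L[:,2]<.3); Q=L[lv]
print("lever y",np.percentile(Q[:,1],[2,50,98]))
g=Q[(hsv[lv,2]<70)]; print("grip",len(g),g.min(0),g.max(0))
# upper surface line in the mid strip
k=g[abs(g[:,1]-np.median(g[:,1]))<.006]
for a in np.arange(k[:,0].min(),k[:,0].max(),.01):
    s=(k[:,0]>=a)&(k[:,0]<a+.01); 
    if s.sum(): print(np.round(np.median(k[s],0)*1000,1),s.sum())
bar=Q[(hsv[lv,2]>=70)]; print('bar')
for a in np.arange(-.13,-.07,.01):
    s=(bar[:,0]>=a)&(bar[:,0]<a+.01)&(abs(bar[:,1])<.004)
    if s.sum(): print(np.round(np.median(bar[s],0)*1000,1),s.sum())
E
```

```text
183 [-0.0023492   0.04564051]
179 [-0.00018608 -0.04418149]
184 [-0.00079971  0.04487093]
179 [ 0.00095287 -0.04491098]
184 [-0.00086851  0.04489096]
179 [ 0.00088406 -0.04489096]
79.93898256160973 [0.60560129 0.07382318]
grid x [0.12340146 0.12379665 0.13369865 0.14459462 0.1454972 ] y [-0.06362694  0.06326066]
bush 158 [[-0.15937054  0.01280267  0.13930855]
 [-0.04931398  0.03243915  0.15111291]
 [-0.03544101  0.04494346  0.23302845]]
red [[-0.16096658  0.00896871  0.13718511]
 [-0.04884338  0.10618015  0.14592428]
 [-0.03616508  0.1170733   0.23671021]]
cheek [[-0.06921578 -0.02261507  0.15833786]
 [-0.04842698 -0.01189255  0.16138059]
 [-0.0269726   0.01714429  0.1643556 ]]
frame x [-0.13730389 -0.13643872 -0.13490524]
lever y [-0.01075188  0.00342559  0.01271799]
grip 545 [-0.20647518 -0.01213858  0.17506594] [-0.11932674  0.01336275  0.27049563]
[-201.6    4.8  259.4] 35
[-191.3    4.5  265.2] 35
[-181.2    5.1  261.8] 38
[-171.3    5.6  249.3] 38
[-161.3    4.5  239.6] 30
[-151.6    5.6  227.4] 34
[-141.8    5.1  216.6] 33
[-132.4    5.1  205.1] 29
[-122.4    4.8  181.3] 4
bar
[-124.3    0.4  192.6] 16
[-1.144e+02 -1.000e-01  1.834e+02] 18
[-109.6   -2.1  179.2] 2
```

```bash
cat >> h.py <<'E'
TH=np.radians(79.94); O=np.array([.6056,.07382])
EX=np.array([np.cos(TH),np.sin(TH)]); EY=np.array([-np.sin(TH),np.cos(TH)])
def loc(P):
    P=np.atleast_2d(P); return np.c_[(P[:,:2]-O)@EX,(P[:,:2]-O)@EY,P[:,2]]
def wor(L):
    L=np.atleast_2d(L); return np.c_[O+L[:,:1]*EX+L[:,1:2]*EY,L[:,2]]
def tcp(s): # tcp in cutter coords mm and tool axes angles
    from scipy.spatial.transform import Rotation as R
    M=R.from_quat(s["tool_rot"]).as_matrix()
    return np.round(loc(s["position"])[0]*1000,1), np.round(loc(np.r_[O,0]+M.T)*1,3)
E
python3 - <<'E'
from h import *
c=load("pics/top0.npz"); P=np.load("pics/P.npy"); L=loc(P)*1000
v,u=np.mgrid[90:250,90:360]; uv=np.c_[u.ravel(),v.ravel()]
hsv=cv2.cvtColor(c["img"],cv2.COLOR_RGB2HSV)[uv[:,1],uv[:,0]]
g=(L[:,2]>195)&(L[:,2]<290)&(abs(L[:,1])<20)&(L[:,0]<-125)&(hsv[:,2]<90)
for a in np.arange(-210,-125,5):
    s=g&(L[:,0]>=a)&(L[:,0]<a+5)
    if s.sum(): print(a+2.5,np.round(L[s][:,1].min()),np.round(L[s][:,1].max()),np.round(np.median(L[s],0),1),np.round(L[s][:,2].max(),1))
k=g&(L[:,0]>-178)&(L[:,0]<-134)&(abs(L[:,1]-2)<8)
p=np.polyfit(L[k,0],L[k,2],1); r=L[k,2]-np.polyval(p,L[k,0]); print(p,r.std(),k.sum())
kk=k.copy(); kk[np.nonzero(k)[0][abs(r)>3]]=False
p=np.polyfit(L[kk,0],L[kk,2],1);
a=np.arctan2(1,-p[0]) ; lean=-(np.pi/2-np.arctan(-p[0])) 
print("lean",lean)
for th in (-.65,-.68,lean,-.72,-.75):
    d=np.array([np.sin(th),np.cos(th)]); n=np.array([np.cos(th),-np.sin(th)])
    q=np.c_[L[kk,0],L[kk,2]]@n
    px=(q.mean()-15+n[1]*-30)/n[0]
    b=(L[:,2]>172)&(L[:,2]<200)&(abs(L[:,1])<4)&(hsv[:,2]>=90)&(L[:,0]<-95)&(L[:,0]>-130)
    pb=((np.c_[L[b,0],L[b,2]]@n).mean()-20-30*n[1])/n[0]
    e=(np.c_[L[g,0],L[g,2]]@d); e=np.percentile(e,[97,99])
    print(th,"px grip",px,"px bar",pb,b.sum(),"px end",(e-30*d[1]-310)/d[0])
c2=load("pics/side0.npz")
print("wrist look dir",R.from_quat(load("pics/wrist0.npz")["attitude"]).apply([0,0,-1]))
E
```

```text
-207.5 -4.0 9.0 [-205.6    1.   254.6] 258.4
-202.5 -9.0 12.0 [-202.3    3.3  258. ] 262.6
-197.5 -9.0 12.0 [-197.3    3.   262.3] 266.5
-192.5 -10.0 13.0 [-192.4    4.2  264.6] 269.4
-187.5 -9.0 13.0 [-187.6    5.5  265.2] 270.5
-182.5 -9.0 13.0 [-182.5    5.4  261.8] 268.4
-177.5 -9.0 13.0 [-177.6    4.7  255.5] 259.8
-172.5 -8.0 13.0 [-172.5    5.7  250.1] 257.2
-167.5 -10.0 13.0 [-167.5    5.3  244.7] 254.1
-162.5 -10.0 13.0 [-162.7    4.8  239.8] 244.9
-157.5 -9.0 13.0 [-157.5    5.5  233.2] 238.7
-152.5 -10.0 13.0 [-152.5    4.7  227.7] 234.6
-147.5 -10.0 13.0 [-147.4    5.2  222.5] 229.2
-142.5 -8.0 12.0 [-142.4    4.5  216.4] 222.7
-137.5 -12.0 12.0 [-137.5    2.5  211.8] 217.1
-132.5 -9.0 10.0 [-132.8    0.8  207.3] 214.3
-127.5 -7.0 5.0 [-129.2    0.7  198.2] 201.3
[-1.10562443 60.73057811] 2.1969210413025357 184
lean -0.736149515181513
-0.65 px grip -20.264038250829415 px bar -23.923971121610776 45 px end [7.11584596 4.91882419]
-0.68 px grip -10.846266180490584 px bar -17.040046436057327 45 px end [6.29920758 4.3683206 ]
-0.736149515181513 px grip 8.033267877877577 px bar -3.269523275453531 45 px end [5.79864707 4.07573034]
-0.72 px grip 2.4208377290300676 px bar -7.359274475185506 45 px end [5.83330925 4.0687022 ]
-0.75 px grip 12.974855040626874 px bar 0.3288126258216824 45 px end [5.88553267 4.17264793]
wrist look dir [ 0.26716064 -0.10003368 -0.95844585]
```

```bash
python3 - <<'E'
from h import *
from rig import robot
s=robot.get_obs(); print(tcp(s))
c=load("pics/top0.npz")
for n,q,z in [("tumbler",[433,256],.207),("handle",[387,255],.15),("plate",[448,195],.02),("bowl",[132,143],.065)]:
    w=atz(c,[q],z); print(n,w,loc(w))
E
```

```text
(array([436.2, 473.4, 221.8]), array([[ 0.176,  0.984,  0.   ],
       [ 0.984, -0.176, -0.002],
       [-0.002,  0.001, -1.   ]]))
tumbler [[ 0.39432499 -0.32296118  0.207     ]] [[-0.4275862   0.13871725  0.207     ]]
handle [[ 0.40032334 -0.24472488  0.15      ]] [[-0.34950497  0.14647738  0.15      ]]
plate [[ 0.55003024 -0.42123197  0.02      ]] [[-0.49714762 -0.03175997  0.02      ]]
bowl [[0.67059843 0.32378744 0.065     ]] [[ 0.25747817 -0.02033495  0.065     ]]
```

```bash
python3 -m inch '[{"az":-0.0885,"dz":-40},{"az":-0.0885,"dz":-40},{"dx":-20,"dy":-43,"dz":-10},{"dx":-20,"dy":-43,"dz":-10},{"dx":-20,"dy":-43,"dz":-10},{"dx":-20,"dy":-43},{"dx":-20,"dy":-43},{"dx":-20,"dy":-43}]' && python3 -m inch '[{"dx":-20,"dy":-43},{"dx":-20,"dy":-43},{"dx":-20,"dy":-43},{"dx":-20,"dy":-43},{"dx":-20,"dy":-43},{"dx":-20,"dy":-43},{},{}]'; python3 - <<'E'
from h import *
from rig import robot
s=robot.get_obs(); print(s["time"],tcp(s),s["q"])
E
```

```text
0.15 (array([436.2, 473.4, 221.8]), array([[ 0.176,  0.984,  0.   ],
       [ 0.984, -0.176, -0.002],
       [-0.002,  0.001, -1.   ]])) [ 1.03951023e+00  5.28246824e-01  1.43362225e+00 -3.34780835e-05
  1.18137764e+00 -1.78501353e-01]invalid input
```

```bash
python3 -m inch '[{"ax":0,"ay":0,"az":-0.0885,"dx":0,"dy":0,"dz":-40,"gripper":100},{"ax":0,"ay":0,"az":-0.0885,"dx":0,"dy":0,"dz":-40,"gripper":100},{"ax":0,"ay":0,"az":0,"dx":-20,"dy":-43,"dz":-10,"gripper":100},{"ax":0,"ay":0,"az":0,"dx":-20,"dy":-43,"dz":-10,"gripper":100},{"ax":0,"ay":0,"az":0,"dx":-20,"dy":-43,"dz":-10,"gripper":100},{"ax":0,"ay":0,"az":0,"dx":-20,"dy":-43,"dz":0,"gripper":100},{"ax":0,"ay":0,"az":0,"dx":-20,"dy":-43,"dz":0,"gripper":100},{"ax":0,"ay":0,"az":0,"dx":-20,"dy":-43,"dz":0,"gripper":100}]'; python3 - <<'E'
from h import *
from rig import robot
s=robot.get_obs(); print(s["time"],tcp(s),s["q"])
E
```

```text
time: 0.95
position: [0.2888, 0.3096, 0.3325]
tool_rot: [0.087, 0.996, -0.0, 0.0]
ft_force: [1.8, -0.2, 0.0]
grip_width: 0.087
0.95 (array([176.8, 353.1, 332.5]), array([[-0.001,  1.   , -0.   ],
       [ 1.   ,  0.001, -0.   ],
       [-0.   , -0.   , -1.   ]])) [ 5.55164257e-01  1.11381604e-01  1.74720484e+00 -3.33028439e-04
  1.28278018e+00 -8.40539728e-01]
```

```bash
python3 -m inch '[{"ax":0,"ay":0,"az":0,"dx":-20,"dy":-44,"dz":0,"gripper":100},{"ax":0,"ay":0,"az":0,"dx":-20,"dy":-44,"dz":0,"gripper":100},{"ax":0,"ay":-0.13,"az":0,"dx":-20,"dy":-44,"dz":0,"gripper":100},{"ax":0,"ay":-0.13,"az":0,"dx":-20,"dy":-44,"dz":0,"gripper":100},{"ax":0,"ay":-0.13,"az":0,"dx":-20,"dy":-44,"dz":0,"gripper":100},{"ax":0,"ay":-0.13,"az":0,"dx":-20,"dy":-44,"dz":0,"gripper":100},{"ax":0,"ay":-0.13,"az":0,"dx":0,"dy":0,"dz":0,"gripper":100},{"ax":0,"ay":-0.13,"az":0,"dx":0,"dy":0,"dz":0,"gripper":100}]'; python3 - <<'E'
from h import *
from rig import robot,optics
s=robot.get_obs(); print(s["time"],tcp(s),s["q"])
c=optics.camera("wrist"); np.savez("pics/w1.npz",**c); cv2.imwrite("pics/w1.png",c["img"][:,:,::-1]); print(loc(c["position"]))
E
```

```text
time: 1.75
position: [0.3572, 0.0391, 0.347]
tool_rot: [0.084, 0.925, -0.031, 0.369]
ft_force: [0.4, 0.3, -0.6]
grip_width: 0.087
1.75 (array([-77.5, 238.6, 347. ]), array([[ 0.006,  0.726, -0.687],
       [ 1.   , -0.004,  0.005],
       [ 0.001, -0.687, -0.726]])) [-0.25398332 -0.31980441  2.30944275  0.14048444  0.39924645 -1.75086961]
[[-0.0760655   0.40631915  0.41038518]]
```

View pics/w1.png

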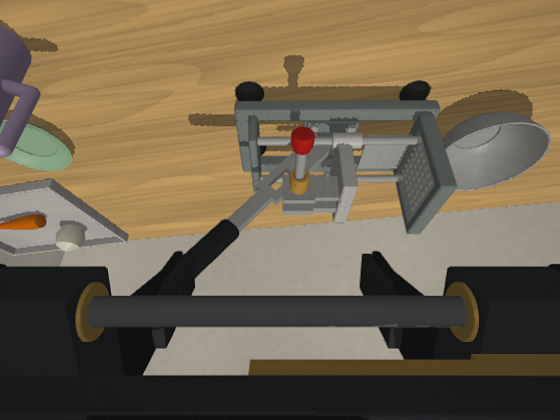

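```bash
python3 - <<'E'
from h import *
c=load("pics/w1.npz")
im=cv2.resize(c["img"][110:250,200:360],None,fx=4.2,fy=4.2,interpolation=cv2.INTER_CUBIC)
cv2.imwrite("pics/w1z.png",im[:,:,::-1])
E
```

```text
(no output)
```

View pics/w1z.png

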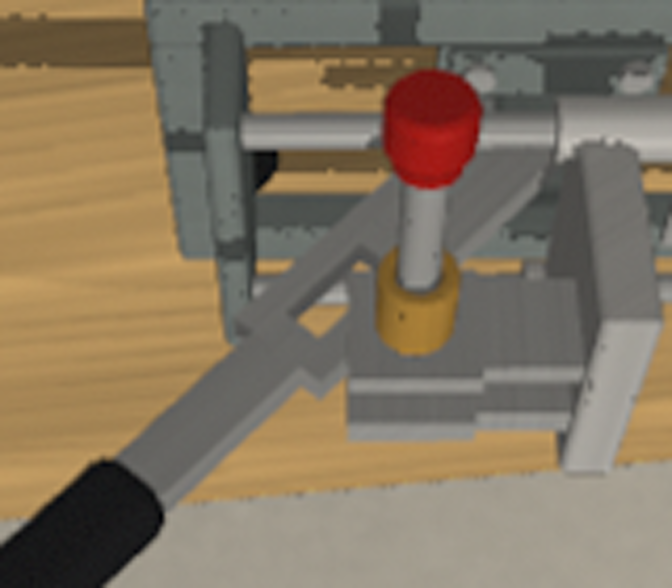

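```bash
python3 - <<'E'
from h import *
c=load("pics/w1.npz")
a=c["img"][148:218,248:338]
cv2.imwrite("pics/w1a.png",cv2.resize(a,None,fx=8,fy=8,interpolation=cv2.INTER_CUBIC)[:,:,::-1])
# Edge picks along scanlines: brightness profiles across the neck and bar
p=[(255+0,188.3)]
print(loc(atz(c,[[300,182]],.14)))
# plane y=+6
def onplane(uv,y):
    o,d=rays(c,uv); o=loc(o)[0]; d2=np.c_[d[:,:2]@EX,d[:,:2]@EY,d[:,2]]
    return o+d2*((y-o[1])/d2[:,1])[:,None]
z=4.2; f=lambda a,b:[200+a/z-.4,110+b/z-.4]
names=dict(barR1=(245,325),barR2=(385,185),neckL1=(130,453),neckL2=(240,343),neckR1=(162,485),neckR2=(300,370),slotR1=(293,314),slotR2=(357,255),slotTop=(322,335),bushC=(418,262))
for n,q in names.items():
    print(n,np.round(onplane([f(*q)],.006 if n!="bushC" else .046)[0]*1000,1))
E
```

```text
[[-0.04478322  0.0270329   0.14      ]]
barR1 [-103.4    6.   133.2]
barR2 [-54.2   6.   72.4]
neckL1 [-139.3    6.   182.9]
neckL2 [-104.9    6.   140.5]
neckR1 [-128.4    6.   194.6]
neckR2 [-84.6   6.  151.5]
slotR1 [-87.1   6.  128.8]
slotR2 [-64.8   6.  103.8]
slotTop [-77.2   6.  137.5]
bushC [-46.9  46.  137.4]
```

View pics/w1a.png

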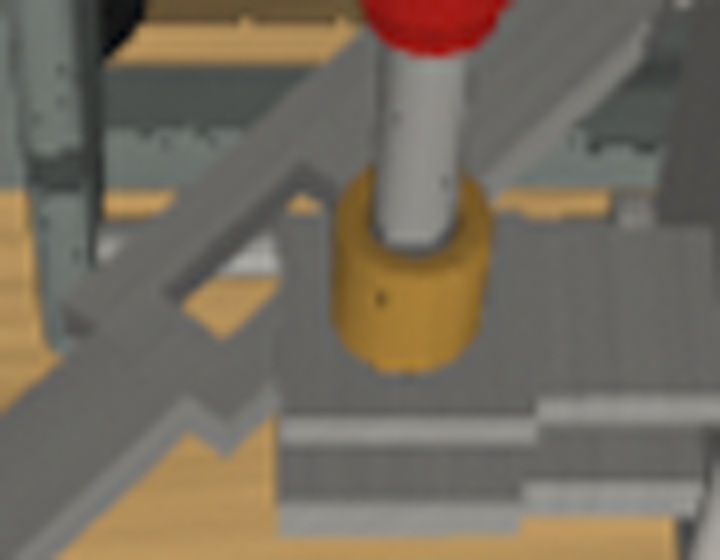

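```bash
cat >> h.py <<'E'
def onplane(c,uv,y):
    o,d=rays(c,uv); o=loc(o)[0]; d2=np.c_[d[:,:2]@EX,d[:,:2]@EY,d[:,2]]
    return o+d2*((y-o[1])/d2[:,1])[:,None]
E
python3 - <<'E'
from h import *
c=load("pics/w1.npz")
f=lambda a,b:[248+a/8-.44,148+b/8-.44]
for n,q in dict(shoulderRear=(68,312),barA=(150,220),barB=(355,45),slotUR=(163,295),slotmid=(232,228),slotLR=(298,163),slotUF=(222,340),shoulderF=(225,440),neckF=(190,398),neckF2=(20,555)).items():
    print(n,np.round(onplane(c,[f(*q)],.006)[0]*1000,1))
# depth based: near face points of the lever between
d=c["depth"]
v,u=np.mgrid[140:235,225:300]; P=loc(pts(c,np.c_[u.ravel(),v.ravel()]))*1000
m=(abs(P[:,1]-6)<2.5)&(P[:,2]>60)
im=np.zeros((95,75),np.uint8); im.ravel()[m]=255
cv2.imwrite("pics/dm.png",cv2.resize(im,None,fx=6,fy=6,interpolation=0))
print(m.sum(), np.median(P[m,1]))
# pitch heights of cheek & bush: top outline
b=(abs(P[:,1]-10)<1.5)
# known fixed refs: cheek rear edge x expected -67, top 162
E
```

```text
shoulderRear [-106.1    6.   132.4]
barA [-91.6   6.  112.2]
barB [-53.2   6.   71.5]
slotUR [-89.1   6.  128.9]
slotmid [-76.7   6.  114.2]
slotLR [-64.5   6.   99.4]
slotUF [-78.6   6.  138.7]
shoulderF [-78.1   6.  159.6]
neckF [-84.2   6.  150.9]
neckF2 [-112.9    6.   182.3]
1093 4.315815625235312
```

View pics/dm.png

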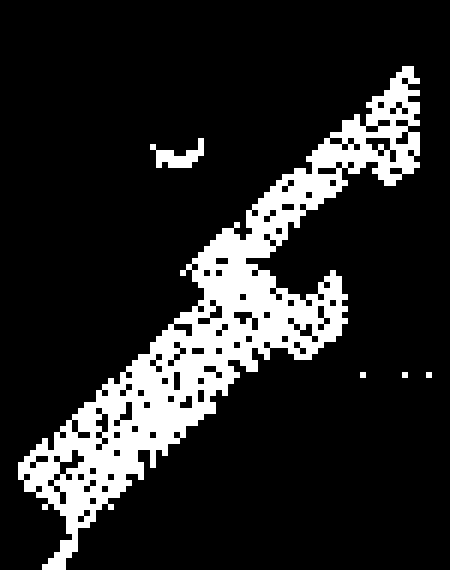

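```bash
python3 -m inch '[{"ax":0,"ay":0.1265,"az":0,"dx":0,"dy":-17,"dz":0,"gripper":100},{"ax":0,"ay":0.1265,"az":0,"dx":0,"dy":-17,"dz":0,"gripper":100},{"ax":0,"ay":0.1265,"az":0,"dx":0,"dy":-17,"dz":0,"gripper":100},{"ax":0,"ay":0.1265,"az":0,"dx":0,"dy":-17,"dz":0,"gripper":100},{"ax":0,"ay":0.1265,"az":0,"dx":0,"dy":-17,"dz":0,"gripper":100},{"ax":0,"ay":0.1265,"az":0,"dx":0,"dy":-17,"dz":0,"gripper":100},{"ax":0,"ay":0,"az":0,"dx":-40,"dy":0,"dz":0,"gripper":100},{"ax":0,"ay":0,"az":0,"dx":-40,"dy":0,"dz":0,"gripper":100}]'; python3 - <<'E'
from h import *
from rig import robot,optics
s=robot.get_obs(); print(s["time"],tcp(s),s["q"])
E
```

```text
time: 2.6
position: [0.4197, -0.0733, 0.3448]
tool_rot: [0.087, 0.996, 0.003, -0.005]
ft_force: [0.3, -0.5, 0.5]
grip_width: 0.0871
2.6 (array([-177.3,  157.3,  344.8]), array([[-0.001,  1.   ,  0.011],
       [ 1.   ,  0.001,  0.005],
       [ 0.005,  0.011, -1.   ]])) [-0.43781824  0.10928445  1.71429097  0.00191088  1.32994826 -1.83493867]
```

```bash
python3 -m inch '[{"ax":0,"ay":0,"az":0,"dx":-40,"dy":0,"dz":0,"gripper":100},{"ax":0,"ay":0,"az":0,"dx":-40,"dy":0,"dz":0,"gripper":100},{"ax":0,"ay":0,"az":0,"dx":-40,"dy":0,"dz":0,"gripper":100},{"ax":0,"ay":-0.011,"az":0,"dx":-36,"dy":-3,"dz":0,"gripper":100},{"ax":0,"ay":0,"az":0,"dx":0,"dy":0,"dz":0,"gripper":100}]'; python3 - <<'E'
from h import *
from rig import robot,optics
s=robot.get_obs(); print(s["time"],tcp(s),s["q"])
c=optics.camera("wrist"); np.savez("pics/w2.npz",**c); cv2.imwrite("pics/w2.png",c["img"][:,:,::-1]); print(loc(c["position"]))
print(proj(c,wor([[-.1963,0,.266]])),proj(c,s["position"]))
E
```

```text
time: 3.1
position: [0.5753, -0.1034, 0.3423]
tool_rot: [0.086, 0.996, 0.002, 0.001]
ft_force: [-0.7, 0.6, 0.2]
grip_width: 0.087
3.1 (array([-179.8,   -1.1,  342.3]), array([[-0.003,  1.   , -0.002],
       [ 1.   ,  0.003,  0.005],
       [ 0.005, -0.002, -1.   ]])) [-0.37164383  0.35737296  1.37963847  0.00506273  1.40312826 -1.77056029]
[[-0.17974701  0.07714073  0.50392511]]
[[252.38064469 222.20510918]] [[274.6929863 269.365142 ]]
```

View pics/w2.png

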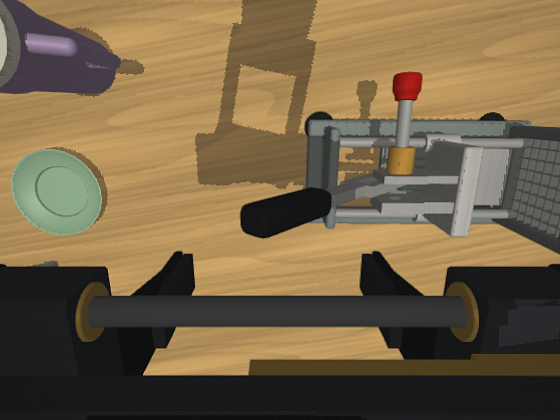

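```bash
python3 -m inch '[{"ax":0,"ay":0,"az":0,"dx":0,"dy":0,"dz":30,"gripper":100},{"ax":0,"ay":0,"az":0,"dx":0,"dy":0,"dz":30,"gripper":100},{"ax":0,"ay":0,"az":0,"dx":0,"dy":0,"dz":30,"gripper":100},{"ax":0,"ay":0,"az":0,"dx":0,"dy":0,"dz":15,"gripper":100},{"ax":0,"ay":0,"az":0,"dx":0,"dy":0,"dz":0,"gripper":100},{"ax":0,"ay":0,"az":0,"dx":0,"dy":5,"dz":0,"gripper":100},{"ax":0,"ay":0,"az":0,"dx":0,"dy":5,"dz":0,"gripper":100},{"ax":0,"ay":0,"az":0,"dx":0,"dy":5,"dz":0,"gripper":100}]'; python3 - <<'E'
from h import *
from rig import robot,optics
s=robot.get_obs(); print(s["time"],tcp(s))
E
```

```text
time: 3.95
position: [0.5745, -0.0894, 0.2404]
tool_rot: [0.086, 0.996, -0.001, 0.002]
ft_force: [-4.0, -10.9, 6.7]
grip_width: 0.0872
3.95 (array([-166.2,    2.1,  240.4]), array([[-0.004,  1.   , -0.005],
       [ 1.   ,  0.004, -0.002],
       [-0.002, -0.005, -1.   ]]))
```

```bash
python3 -m inch '[{"ax":0,"ay":0,"az":0,"dx":0,"dy":7,"dz":-3,"gripper":100},{"ax":0,"ay":0,"az":0,"dx":0,"dy":7,"dz":-3,"gripper":100},{"ax":0,"ay":0,"az":0,"dx":0,"dy":7,"dz":-3,"gripper":100},{"ax":0,"ay":0,"az":0,"dx":0,"dy":7,"dz":-3,"gripper":100},{"ax":0,"ay":0,"az":0,"dx":0,"dy":7,"dz":-3,"gripper":100},{"ax":0,"ay":0,"az":0,"dx":0,"dy":7,"dz":-3,"gripper":100},{"ax":0,"ay":0,"az":0,"dx":0,"dy":7,"dz":-3,"gripper":100},{"ax":0,"ay":0,"az":0,"dx":0,"dy":0,"dz":0,"gripper":100}]'; python3 - <<'E'
from h import *
from rig import robot,optics
s=robot.get_obs(); print(s["time"],tcp(s))
c=optics.camera("top"); np.savez("pics/t2.npz",**c); cv2.imwrite("pics/t2.png",cv2.resize(c["img"][100:250,160:360],None,fx=3.5,fy=3.5)[:,:,::-1])
E
```

```text
time: 4.75
position: [0.5846, -0.0406, 0.263]
tool_rot: [0.086, 0.996, 0.0, 0.005]
ft_force: [0.5, -4.3, 2.6]
grip_width: 0.0873
4.75 (array([-116.4,    0.7,  263. ]), array([[-0.004,  1.   , -0.01 ],
       [ 1.   ,  0.004,  0.001],
       [ 0.001, -0.01 , -1.   ]]))
```

View pics/t2.png

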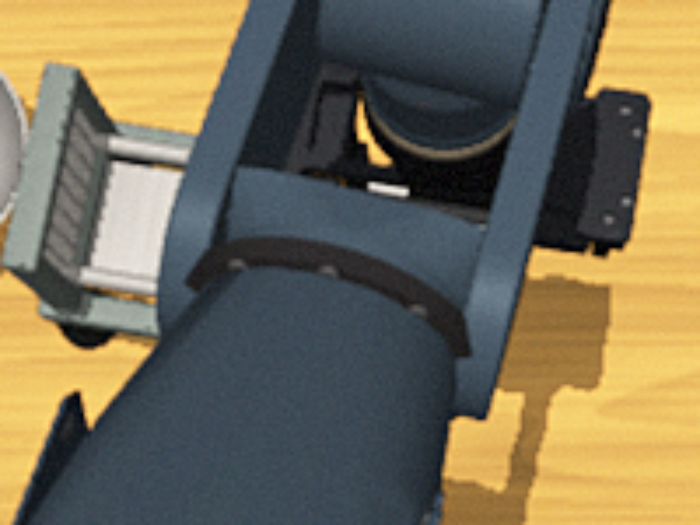

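```bash
python3 -m inch '[{"ax":0,"ay":0,"az":0,"dx":0,"dy":6,"dz":-1,"gripper":100},{"ax":0,"ay":0,"az":0,"dx":0,"dy":6,"dz":-1,"gripper":100},{"ax":0,"ay":0,"az":0,"dx":0,"dy":6,"dz":-1,"gripper":100},{"ax":0,"ay":0,"az":0,"dx":0,"dy":0,"dz":0,"gripper":100},{"ax":0,"ay":0,"az":0,"dx":0,"dy":0,"dz":0,"gripper":100}]'; python3 - <<'E'
from h import *
from rig import robot,optics
s=robot.get_obs(); print(s["time"],tcp(s))
E
```

```text
time: 5.3
position: [0.5873, -0.0234, 0.2652]
tool_rot: [0.086, 0.996, 0.0, 0.004]
ft_force: [0.6, -7.5, 6.6]
grip_width: 0.0869
5.3 (array([-98.9,   1. , 265.2]), array([[-0.003,  1.   , -0.008],
       [ 1.   ,  0.003,  0.001],
       [ 0.001, -0.008, -1.   ]]))
```

```bash
python3 -m inch '[{"ax":0,"ay":0,"az":0,"dx":0,"dy":-8,"dz":0,"gripper":100},{"ax":0,"ay":0,"az":0,"dx":0,"dy":0,"dz":-30,"gripper":100},{"ax":0,"ay":0,"az":0,"dx":0,"dy":0,"dz":-40,"gripper":100},{"ax":0,"ay":0,"az":0,"dx":0,"dy":0,"dz":-15,"gripper":100},{"ax":0,"ay":0,"az":0,"dx":40,"dy":0,"dz":0,"gripper":100},{"ax":0,"ay":0,"az":0,"dx":40,"dy":0,"dz":0,"gripper":100},{"ax":0,"ay":0,"az":0,"dx":40,"dy":0,"dz":0,"gripper":100},{"ax":0,"ay":0,"az":0,"dx":40,"dy":0,"dz":0,"gripper":100}]';python3 -m inch '[{"ax":0,"ay":0,"az":0,"dx":40,"dy":5,"dz":0,"gripper":100},{"ax":0,"ay":0,"az":0,"dx":25,"dy":5,"dz":0,"gripper":100},{"ax":0,"ay":-0.126,"az":0,"dx":0,"dy":0,"dz":0,"gripper":0},{"ax":0,"ay":-0.126,"az":0,"dx":0,"dy":0,"dz":0,"gripper":0},{"ax":0,"ay":-0.126,"az":0,"dx":0,"dy":0,"dz":0,"gripper":0},{"ax":0,"ay":-0.126,"az":0,"dx":0,"dy":0,"dz":0,"gripper":0},{"ax":0,"ay":-0.126,"az":0,"dx":0,"dy":0,"dz":0,"gripper":0},{"ax":0,"ay":-0.126,"az":0,"dx":0,"dy":0,"dz":0,"gripper":0}]' 10; python3 - <<'E'
from h import *
from rig import robot,optics
s=robot.get_obs(); print(s["time"],tcp(s),s["q"])
c=optics.camera("wrist"); np.savez("pics/w3.npz",**c); cv2.imwrite("pics/w3.png",c["img"][:,:,::-1]); print(loc(c["position"]))
im=cv2.resize(c["img"][148:218,248:338],None,fx=8,fy=8,interpolation=cv2.INTER_CUBIC)
cv2.imwrite("pics/w3a.png",im[:,:,::-1])
E
```

```text
time: 6.1
position: [0.424, -0.0007, 0.3466]
tool_rot: [0.086, 0.996, 0.004, 0.0]
ft_force: [-0.3, 0.6, -0.9]
grip_width: 0.0866
time: 6.9
position: [0.3631, 0.0198, 0.3472]
tool_rot: [0.081, 0.924, -0.029, 0.371]
ft_force: [1.0, 1.4, 0.3]
grip_width: 0.0471
6.9 (array([-95.5, 229.3, 347.2]), array([[ 0.002,  0.723, -0.691],
       [ 1.   ,  0.003,  0.006],
       [ 0.006, -0.691, -0.723]])) [-0.40134393 -0.33143909  2.31718162  0.39068129  0.43561124 -2.09041167]
[[-0.09527915  0.39744044  0.40964549]]
```

View pics/w3.png

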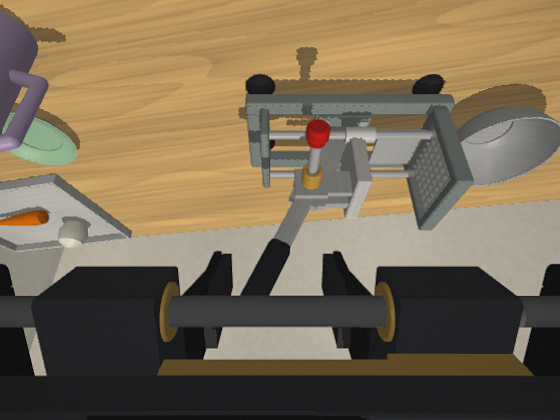

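View pics/w3a.png

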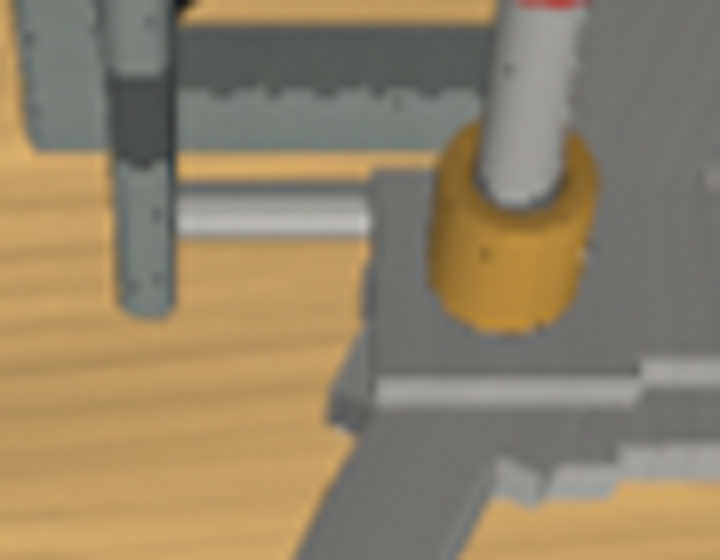

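```bash
python3 - <<'E'
from h import *
c=load("pics/w3.npz")
x0,y0=240,175
cv2.imwrite("pics/w3b.png",cv2.resize(c["img"][y0:y0+95,x0:x0+100],None,fx=6,fy=6,interpolation=cv2.INTER_CUBIC)[:,:,::-1])
f=lambda a,b:[248+a/8-.44,148+b/8-.44]
for n,q in dict(shR=(330,405),neckR1=(300,548),neckR2=(362,435),neckF1=(462,548),neckF2=(493,470)).items():
    print(n,np.round(onplane(c,[f(*q)],.006)[0]*1000,1))
for n,q,y in [("cheekRearTop",(375,380),.01+.0),("cheekRearLow",(368,175),.01),("bushL",(440,160),.046),("bushR",(597,170),.046)]:
    for yy in (.010,.022,.046): print(n,yy,np.round(onplane(c,[f(*q)],yy)[0]*1000,1))
E
```

```text
shR [-76.5   6.  160.5]
neckR1 [-82.1   6.  188.4]
neckR2 [-71.2   6.  166.5]
neckF1 [-55.3   6.  188.6]
neckF2 [-49.4   6.  173.5]
cheekRearTop 0.01 [-68.9  10.  158. ]
cheekRearTop 0.022 [-69.7  22.  165.8]
cheekRearTop 0.046 [-71.4  46.  181.4]
cheekRearLow 0.01 [-68.8  10.  114.8]
cheekRearLow 0.022 [-69.6  22.  123.9]
cheekRearLow 0.046 [-71.2  46.  142.2]
bushL 0.01 [-55.9  10.  111.5]
bushL 0.022 [-57.1  22.  120.7]
bushL 0.046 [-59.5  46.  139.2]
bushR 0.01 [-28.1  10.  113.9]
bushR 0.022 [-30.2  22.  123. ]
bushR 0.046 [-34.3  46.  141.4]
```

View pics/w3b.png

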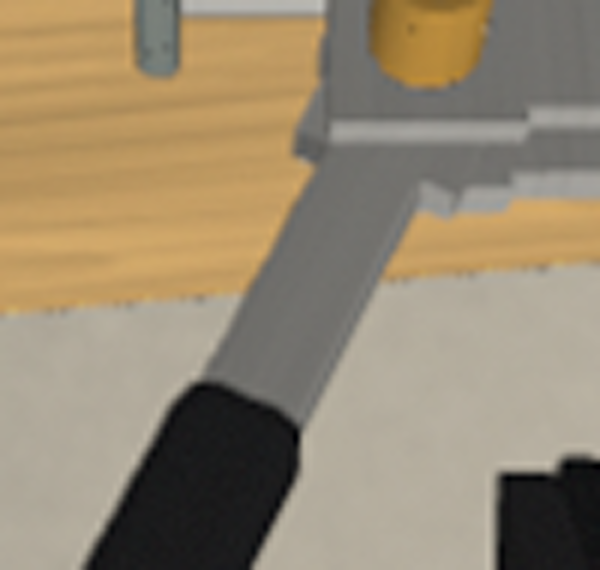

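```bash
python3 -m inch '[{"ax":0,"ay":0.127,"az":0,"dx":0,"dy":8,"dz":0,"gripper":0},{"ax":0,"ay":0.127,"az":0,"dx":0,"dy":8,"dz":0,"gripper":0},{"ax":0,"ay":0.127,"az":0,"dx":0,"dy":8,"dz":0,"gripper":0},{"ax":0,"ay":0.127,"az":0,"dx":0,"dy":8,"dz":0,"gripper":0},{"ax":0,"ay":0.127,"az":0,"dx":0,"dy":8,"dz":0,"gripper":0},{"ax":0,"ay":0.127,"az":0,"dx":0,"dy":8,"dz":0,"gripper":0},{"ax":0,"ay":0,"az":0,"dx":-40,"dy":0,"dz":30,"gripper":0},{"ax":0,"ay":0,"az":0,"dx":-39,"dy":0,"dz":30,"gripper":0}]';python3 -m inch '[{"ax":0,"ay":0,"az":0,"dx":0,"dy":0,"dz":40,"gripper":0},{"ax":0,"ay":0,"az":0,"dx":0,"dy":0,"dz":40,"gripper":0},{"ax":0,"ay":0,"az":0,"dx":0,"dy":0,"dz":40,"gripper":0},{"ax":0,"ay":0,"az":0,"dx":0,"dy":0,"dz":0,"gripper":0},{"ax":0,"ay":0,"az":0,"dx":0,"dy":0,"dz":0,"gripper":0}]'; python3 - <<'E'
from h import *
from rig import robot,optics
s=robot.get_obs(); print(s["time"],tcp(s),s["q"])
E
```

```text
time: 7.75
position: [0.4539, 0.0534, 0.289]
tool_rot: [0.084, 0.996, 0.003, 0.012]
ft_force: [0.5, 0.7, 0.7]
grip_width: 0.0005
time: 8.25
position: [0.4545, 0.0543, 0.169]
tool_rot: [0.084, 0.996, 0.004, 0.01]
ft_force: [0.5, 0.6, -0.0]
grip_width: 0.0008
8.25 (array([-45.7, 145.4, 169. ]), array([[-0.007,  1.   , -0.02 ],
       [ 1.   ,  0.007,  0.01 ],
       [ 0.01 , -0.02 , -1.   ]])) [-0.13226738  0.38298812  1.91300141  0.01211678  0.82544257 -1.54274369]
```

```bash
python3 -m inch '[{"ax":0.01,"ay":0.02,"az":0.007,"dx":0,"dy":0,"dz":25,"gripper":0},{"ax":0,"ay":0,"az":0,"dx":0,"dy":0,"dz":27,"gripper":0},{"ax":0,"ay":0,"az":0,"dx":0,"dy":-1,"dz":0,"gripper":0},{"ax":0,"ay":0,"az":0,"dx":0,"dy":0,"dz":0,"gripper":0}]'; python3 - <<'E'
from h import *
from rig import robot,optics
s=robot.get_obs(); print(s["time"],tcp(s),s["ft_force"])
c=optics.camera("wrist"); np.savez("pics/w4.npz",**c); cv2.imwrite("pics/w4.png",c["img"][:,:,::-1])
c=optics.camera("side"); np.savez("pics/s4.npz",**c); cv2.imwrite("pics/s4.png",cv2.resize(c["img"][90:260,220:380],None,fx=3.5,fy=3.5)[:,:,::-1])
E
```

```text
time: 8.65
position: [0.4562, 0.0532, 0.1189]
tool_rot: [0.087, 0.996, -0.0, 0.003]
ft_force: [0.2, 0.2, 0.4]
grip_width: 0.0003
8.65 (array([-46.4, 143.5, 118.9]), array([[-0.001,  1.   , -0.005],
       [ 1.   ,  0.001,  0.   ],
       [ 0.   , -0.005, -1.   ]])) [0.17883648 0.22356983 0.41210462]
```

View pics/w4.png

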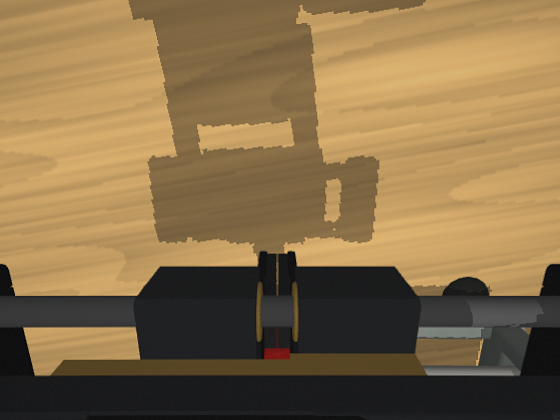

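View pics/s4.png

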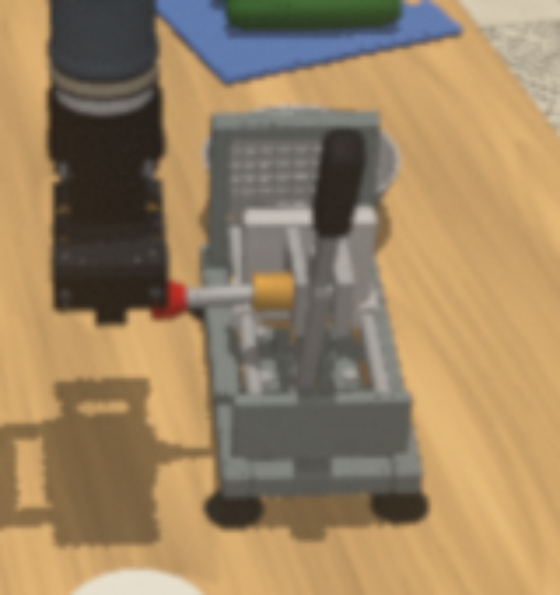

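```bash
python3 -m inch '[{"ax":0,"ay":0,"az":0,"dx":-6,"dy":0,"dz":0,"gripper":0},{"ax":0,"ay":0,"az":0,"dx":-6,"dy":0,"dz":0,"gripper":0},{"ax":0,"ay":0,"az":0,"dx":-3,"dy":0,"dz":0,"gripper":0},{"ax":0,"ay":0,"az":0,"dx":-3,"dy":0,"dz":0,"gripper":0},{"ax":0,"ay":0,"az":0,"dx":-2,"dy":0,"dz":0,"gripper":0},{"ax":0,"ay":0,"az":0,"dx":-1,"dy":0,"dz":0,"gripper":0}]'; python3 - <<'E'
from h import *
from rig import robot,optics
s=robot.get_obs(); print(s["time"],tcp(s)[0],s["ft_force"])
E
```

```text
time: 9.35
position: [0.4755, 0.0497, 0.117]
tool_rot: [0.087, 0.996, 0.0, 0.001]
ft_force: [-0.5, 0.9, 0.7]
grip_width: 0.0004
9.35 [-46.5 123.9 117. ] [-0.51473139  0.93961309  0.6690173 ]
```

```bash
python3 -m inch '[{"ax":0,"ay":0,"az":0,"dx":-2,"dy":0,"dz":0,"gripper":0},{"ax":0,"ay":0,"az":0,"dx":-2,"dy":0,"dz":0,"gripper":0},{"ax":0,"ay":0,"az":0,"dx":-2,"dy":0,"dz":0,"gripper":0}]'; python3 -m inch '[{"ax":0,"ay":0,"az":0,"dx":-2,"dy":0,"dz":0,"gripper":0},{"ax":0,"ay":0,"az":0,"dx":-2,"dy":0,"dz":0,"gripper":0}]';  python3 - <<'E'
from h import *
from rig import robot,optics
s=robot.get_obs(); print(s["time"],tcp(s)[0],s["ft_force"])
E
```

```text
time: 9.65
position: [0.4819, 0.0486, 0.1171]
tool_rot: [0.087, 0.996, 0.0, 0.002]
ft_force: [-0.1, 0.6, -0.9]
grip_width: 0.0004
time: 9.85
position: [0.4858, 0.0479, 0.1172]
tool_rot: [0.087, 0.996, 0.0, 0.001]
ft_force: [-0.3, -0.5, 0.2]
grip_width: 0.0005
9.85 [-46.4 113.4 117.2] [-0.2867188  -0.45668813  0.16485207]
```

```bash
python3 - <<'E'
from h import *
from rig import robot,optics
c=optics.camera("side"); np.savez("pics/s5.npz",**c); cv2.imwrite("pics/s5.png",cv2.resize(c["img"][140:200,240:360],None,fx=6,fy=6)[:,:,::-1])
E
```

```text
(no output)
```

View pics/s5.png

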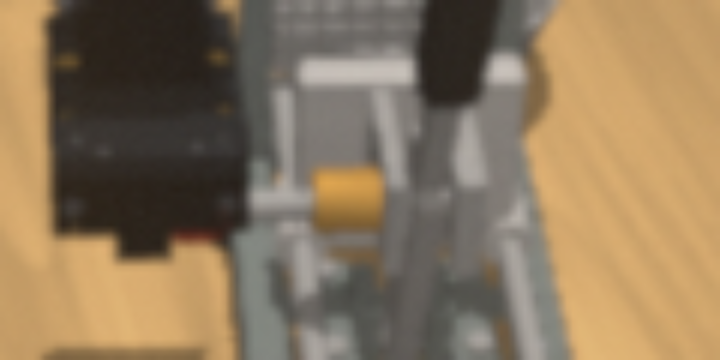

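```bash
python3 -m inch '[{"ax":0,"ay":0,"az":0,"dx":-2,"dy":0,"dz":0,"gripper":0},{"ax":0,"ay":0,"az":0,"dx":-2,"dy":0,"dz":0,"gripper":0},{"ax":0,"ay":0,"az":0,"dx":-2,"dy":0,"dz":0,"gripper":0}]'; python3 -m inch '[{"ax":0,"ay":0,"az":0,"dx":-2,"dy":0,"dz":0,"gripper":0},{"ax":0,"ay":0,"az":0,"dx":-2,"dy":0,"dz":0,"gripper":0}]';  python3 -m inch '[{"ax":0,"ay":0,"az":0,"dx":-2,"dy":0,"dz":0,"gripper":0},{"ax":0,"ay":0,"az":0,"dx":-2,"dy":0,"dz":0,"gripper":0}]'; python3 - <<'E'
from h import *
from rig import robot,optics
s=robot.get_obs(); print(s["time"],tcp(s)[0],s["ft_force"])
c=optics.camera("side"); np.savez("pics/s6.npz",**c); cv2.imwrite("pics/s6.png",cv2.resize(c["img"][140:200,240:360],None,fx=6,fy=6)[:,:,::-1])
E
```

```text
time: 10.2
position: [0.4916, 0.0469, 0.1172]
tool_rot: [0.087, 0.996, 0.0, 0.001]
ft_force: [-0.5, 0.6, 1.4]
grip_width: 0.0005
time: 10.4
position: [0.4956, 0.0462, 0.1172]
tool_rot: [0.087, 0.996, 0.0, 0.001]
ft_force: [0.0, 0.8, -0.4]
grip_width: 0.0007
time: 10.6
position: [0.4995, 0.0455, 0.1172]
tool_rot: [0.087, 0.996, 0.0, 0.001]
ft_force: [-0.6, -0.5, 0.9]
grip_width: 0.0004
10.6 [-46.4  99.5 117.2] [-0.61987616 -0.54921745  0.91302506]
```

View pics/s6.png

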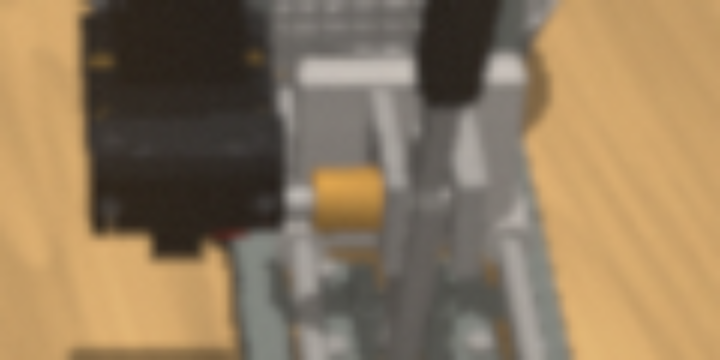

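```bash
python3 -m inch '[{"ax":0,"ay":0,"az":0,"dx":-2,"dy":0,"dz":0,"gripper":0},{"ax":0,"ay":0,"az":0,"dx":-2,"dy":0,"dz":0,"gripper":0},{"ax":0,"ay":0,"az":0,"dx":-2,"dy":0,"dz":0,"gripper":0}]'; python3 -m inch '[{"ax":0,"ay":0,"az":0,"dx":-2,"dy":0,"dz":0,"gripper":0},{"ax":0,"ay":0,"az":0,"dx":-2,"dy":0,"dz":0,"gripper":0}]';  python3 -m inch '[{"ax":0,"ay":0,"az":0,"dx":-2,"dy":0,"dz":0,"gripper":0}]'; python3 -m inch '[{"ax":0,"ay":0,"az":0,"dx":-1.5,"dy":0,"dz":0,"gripper":0}]'; python3 - <<'E'
from h import *
from rig import robot,optics
s=robot.get_obs(); print(s["time"],tcp(s)[0],s["ft_force"])
E
```

```text
time: 10.95
position: [0.5054, 0.0445, 0.1172]
tool_rot: [0.087, 0.996, 0.0, 0.001]
ft_force: [-0.8, -0.5, 0.3]
grip_width: 0.0006
time: 11.15
position: [0.5093, 0.0437, 0.1172]
tool_rot: [0.087, 0.996, 0.0, 0.001]
ft_force: [-0.1, 0.3, 0.1]
grip_width: 0.0005
time: 11.25
position: [0.5113, 0.0434, 0.1172]
tool_rot: [0.087, 0.996, 0.0, 0.001]
ft_force: [0.4, -0.6, 0.1]
grip_width: 0.0006
time: 11.35
position: [0.5128, 0.0431, 0.1172]
tool_rot: [0.087, 0.996, 0.0, 0.001]
ft_force: [-0.3, 0.7, 0.2]
grip_width: 0.0004
11.35 [-46.4  86.  117.2] [-0.32745798  0.72765662  0.24390847]
```

```bash
python3 -m inch '[{"ax":0,"ay":0,"az":0,"dx":-1,"dy":0,"dz":0,"gripper":0}]'; python3 -m inch '[{"ax":0,"ay":0,"az":0,"dx":-1,"dy":0,"dz":0,"gripper":0}]'; python3 -m inch '[{"ax":0,"ay":0,"az":0,"dx":-1,"dy":0,"dz":0,"gripper":0}]'; python3 - <<'E'
from h import *
from rig import robot,optics
s=robot.get_obs(); print(s["time"],tcp(s)[0],s["ft_force"])
c=optics.camera("side"); np.savez("pics/s7.npz",**c); cv2.imwrite("pics/s7.png",cv2.resize(c["img"][140:200,240:360],None,fx=6,fy=6)[:,:,::-1])
E
```

```text
time: 11.45
position: [0.5138, 0.043, 0.1172]
tool_rot: [0.087, 0.996, 0.0, 0.001]
ft_force: [0.1, 0.1, 0.2]
grip_width: 0.0005
time: 11.55
position: [0.5146, 0.0428, 0.1172]
tool_rot: [0.087, 0.996, 0.0, 0.001]
ft_force: [-1.1, 0.8, -0.1]
grip_width: 0.0007
time: 11.65
position: [0.5156, 0.0426, 0.1173]
tool_rot: [0.087, 0.996, 0.0, 0.001]
ft_force: [0.0, 0.2, -0.4]
grip_width: 0.0006
11.65 [-46.4  83.2 117.3] [ 0.01799139  0.15799386 -0.37067152]
```

View pics/s7.png

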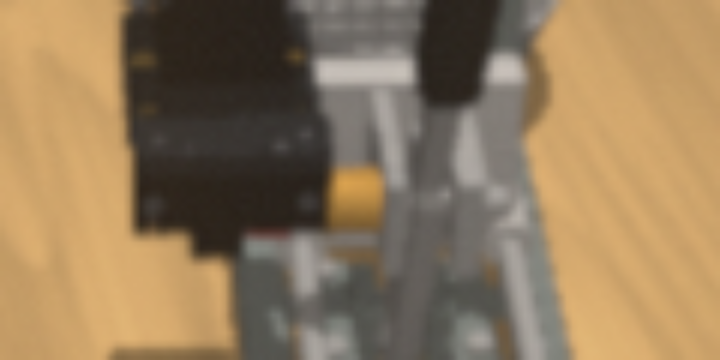

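```bash
for i in 1; do :; done; python3 -m inch '[{"ax":0,"ay":0,"az":0,"dx":-1,"dy":0,"dz":0,"gripper":0},{"ax":0,"ay":0,"az":0,"dx":-1,"dy":0,"dz":0,"gripper":0}]'|grep -E 'pos|force'; python3 -m inch '[{"ax":0,"ay":0,"az":0,"dx":-1,"dy":0,"dz":0,"gripper":0}]'|grep -E 'pos|force'; python3 -m inch '[{"ax":0,"ay":0,"az":0,"dx":-1,"dy":0,"dz":0,"gripper":0}]'|grep -E 'pos|force'; python3 -m inch '[{"ax":0,"ay":0,"az":0,"dx":-1,"dy":0,"dz":0,"gripper":0}]'|grep -E 'pos|force'
```

```text
position: [0.5174, 0.0423, 0.1172]
ft_force: [-1.6, 0.2, 0.4]
position: [0.5174, 0.0423, 0.1171]
ft_force: [-3.2, 0.3, 3.9]
position: [0.5173, 0.0423, 0.117]
ft_force: [-5.9, 1.0, 4.7]
position: [0.5172, 0.0423, 0.1169]
ft_force: [-7.6, 1.5, 5.3]
```

```bash
python3 -m inch '[{"ax":0,"ay":0,"az":0,"dx":-1,"dy":0,"dz":0,"gripper":0},{"ax":0,"ay":0,"az":0,"dx":-1,"dy":0,"dz":0,"gripper":0},{"ax":0,"ay":0,"az":0,"dx":0,"dy":0,"dz":0,"gripper":0}]'|grep -E 'pos|force'; python3 -m inch '[{"ax":0,"ay":0,"az":0,"dx":5,"dy":0,"dz":0,"gripper":0},{"ax":0,"ay":0,"az":0,"dx":20,"dy":0,"dz":0,"gripper":0},{"ax":0,"ay":0,"az":0,"dx":40,"dy":0,"dz":0,"gripper":0},{"ax":0,"ay":0,"az":0,"dx":40,"dy":0,"dz":0,"gripper":0},{"ax":0,"ay":0,"az":0,"dx":0,"dy":0,"dz":-40,"gripper":0},{"ax":0,"ay":0,"az":0,"dx":0,"dy":0,"dz":-40,"gripper":0}]'; python3 - <<'E'
from h import *
from rig import robot,optics
s=robot.get_obs(); print(s["time"],tcp(s)[0],s["ft_force"])
c=optics.camera("side"); np.savez("pics/s8.npz",**c); cv2.imwrite("pics/s8.png",cv2.resize(c["img"][130:210,250:350],None,fx=7,fy=7,interpolation=cv2.INTER_CUBIC)[:,:,::-1])
c=optics.camera("top"); np.savez("pics/t8.npz",**c); cv2.imwrite("pics/t8.png",cv2.resize(c["img"][120:220,200:340],None,fx=5,fy=5,interpolation=cv2.INTER_CUBIC)[:,:,::-1])
E
```

```text
position: [0.5171, 0.0423, 0.1167]
ft_force: [-10.0, 0.8, 6.7]
time: 13.1
position: [0.4165, 0.0601, 0.1968]
tool_rot: [0.087, 0.996, 0.0, -0.0]
ft_force: [1.5, -0.3, -0.1]
grip_width: 0.0007
13.1 [-46.6 183.8 196.8] [ 1.53996561 -0.28444845 -0.10218681]
```

View pics/s8.png

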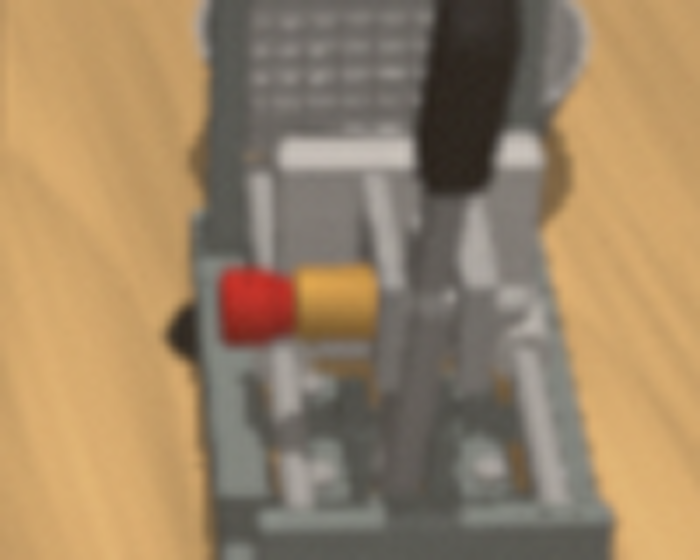

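View pics/t8.png

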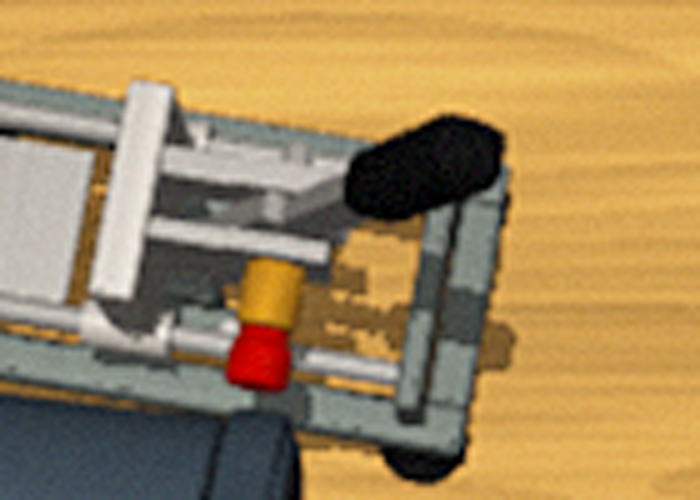

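```bash
python3 -m inch '[{"ax":0,"ay":0,"az":0,"dx":0,"dy":-10,"dz":-40,"gripper":100},{"ax":0,"ay":0,"az":0,"dx":0,"dy":-10,"dz":-40,"gripper":100},{"ax":0,"ay":0,"az":0,"dx":0,"dy":-10,"dz":-40,"gripper":100},{"ax":0,"ay":0,"az":0,"dx":0,"dy":-10,"dz":-40,"gripper":100},{"ax":0,"ay":0,"az":0,"dx":-40,"dy":-10,"dz":0,"gripper":100},{"ax":0,"ay":0,"az":0,"dx":-40,"dy":-10,"dz":0,"gripper":100},{"ax":0,"ay":0,"az":0,"dx":-40,"dy":-10,"dz":0,"gripper":100},{"ax":0,"ay":0,"az":0,"dx":-40,"dy":0,"dz":0,"gripper":100}]'; python3 -m inch '[{"ax":0,"ay":0,"az":0,"dx":-22,"dy":0,"dz":0,"gripper":100},{"ax":0,"ay":0,"az":0,"dx":0,"dy":0,"dz":0,"gripper":100}]';  python3 - <<'E'
from h import *
from rig import robot,optics
s=robot.get_obs(); print(s["time"],tcp(s),s["q"],s["ft_force"])
c=optics.camera("wrist"); cv2.imwrite("pics/w9.png",c["img"][:,:,::-1])
E
```

```text
time: 14.0
position: [0.5659, -0.0389, 0.3569]
tool_rot: [0.088, 0.996, -0.0, 0.002]
ft_force: [-0.0, -0.5, -0.2]
grip_width: 0.0567
time: 14.2
position: [0.5886, -0.0421, 0.3557]
tool_rot: [0.088, 0.996, -0.0, 0.002]
ft_force: [0.4, -0.4, 0.0]
grip_width: 0.0726
14.2 (array([-117.1,   -3.5,  355.7]), array([[-0.   ,  1.   , -0.004],
       [ 1.   ,  0.   ,  0.   ],
       [ 0.   , -0.004, -1.   ]])) [-2.60952320e-01  3.55918302e-01  1.34573149e+00  5.78422833e-04
  1.43597988e+00 -1.65633542e+00] [ 0.37874286 -0.44574563  0.03905294]
```

View pics/w9.png

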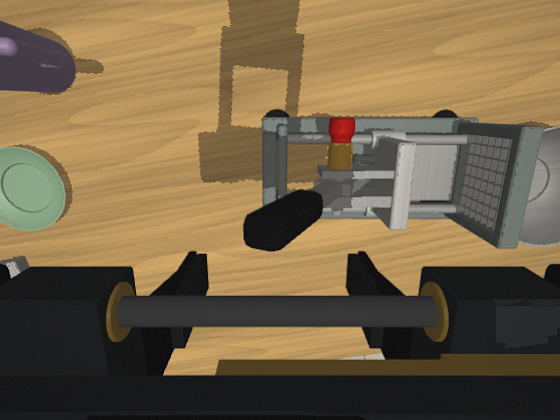

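Head sits against the bush (pixel ~340,135) and the grip's end (265,235) lies midway between the still-opening fingers. Finish opening, then go down.

```bash
python3 -m inch '[{"ax":0,"ay":0,"az":0,"dx":4,"dy":0,"dz":0,"gripper":100},{"ax":0,"ay":0,"az":0,"dx":0,"dy":0,"dz":0,"gripper":100},{"ax":0,"ay":0,"az":0,"dx":0,"dy":0,"dz":25,"gripper":100},{"ax":0,"ay":0,"az":0,"dx":0,"dy":0,"dz":25,"gripper":100},{"ax":0,"ay":0,"az":0,"dx":0,"dy":0,"dz":25,"gripper":100},{"ax":0,"ay":0,"az":0,"dx":0,"dy":0,"dz":0,"gripper":100}]'; python3 -m inch '[{"ax":0,"ay":0,"az":0,"dx":0,"dy":8,"dz":0,"gripper":100},{"ax":0,"ay":0,"az":0,"dx":0,"dy":8,"dz":0,"gripper":100},{"ax":0,"ay":0,"az":0,"dx":0,"dy":8,"dz":0,"gripper":100},{"ax":0,"ay":0,"az":0,"dx":0,"dy":8,"dz":-1,"gripper":100},{"ax":0,"ay":0,"az":0,"dx":0,"dy":8,"dz":-1,"gripper":100}]';  python3 - <<'E'
from h import *
from rig import robot,optics
s=robot.get_obs(); print(s["time"],tcp(s),s["ft_force"])
E
```

```text
time: 14.85
position: [0.5784, -0.0392, 0.2796]
tool_rot: [0.087, 0.996, 0.001, -0.002]
ft_force: [0.1, -0.5, 0.5]
grip_width: 0.0867
time: 15.35
position: [0.59, -0.0059, 0.2891]
tool_rot: [0.087, 0.996, -0.007, 0.005]
ft_force: [-4.5, -14.3, 14.1]
grip_width: 0.0867
15.35 (array([-81.2,   1.4, 289.1]), array([[-0.001,  1.   , -0.01 ],
       [ 1.   ,  0.001, -0.012],
       [-0.012, -0.01 , -1.   ]])) [ -4.54210759 -14.3441068   14.10044852]
```

```bash
python3 -m inch '[{"ax":0,"ay":0,"az":0,"dx":0,"dy":7,"dz":-5,"gripper":100},{"ax":0,"ay":0,"az":0,"dx":0,"dy":7,"dz":-4,"gripper":100},{"ax":0,"ay":0,"az":0,"dx":0,"dy":7,"dz":-4,"gripper":100},{"ax":0,"ay":0,"az":0,"dx":0,"dy":7,"dz":-3,"gripper":100}]';  python3 - <<'E'
from h import *
from rig import robot,optics
s=robot.get_obs(); print(s["time"],tcp(s),s["ft_force"])
c=optics.camera("wrist"); cv2.imwrite("pics/w10.png",c["img"][:,:,::-1])
c=optics.camera("side"); cv2.imwrite("pics/s10.png",c["img"][60:260,180:400,::-1])
E
```

```text
time: 15.75
position: [0.5955, 0.0251, 0.3023]
tool_rot: [0.087, 0.996, -0.002, 0.004]
ft_force: [3.0, -6.3, -3.4]
grip_width: 0.0874
15.75 (array([-49.7,   1.5, 302.3]), array([[-0.001,  1.   , -0.009],
       [ 1.   ,  0.001, -0.004],
       [-0.004, -0.009, -1.   ]])) [ 3.02246805 -6.25795663 -3.37737227]
```

View pics/w10.png

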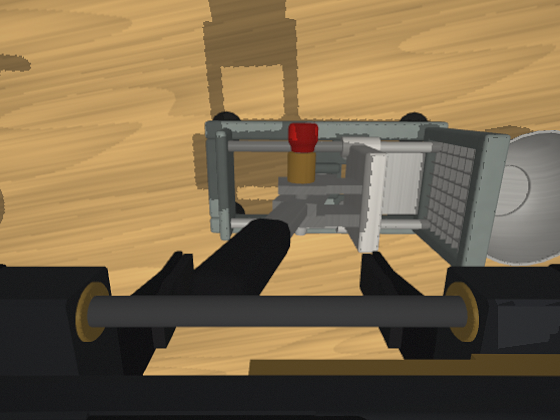

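View pics/s10.png

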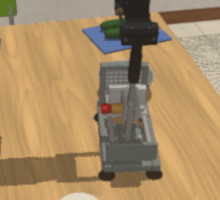

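```bash
python3 -m inch '[{"ax":0,"ay":0,"az":0,"dx":0,"dy":9,"dz":0,"gripper":100},{"ax":0,"ay":0,"az":0,"dx":0,"dy":9,"dz":0,"gripper":100},{"ax":0,"ay":0,"az":0,"dx":0,"dy":9,"dz":0,"gripper":100},{"ax":0,"ay":0,"az":0,"dx":0,"dy":9,"dz":0,"gripper":100}]'|grep -E 'pos|force'; python3 -m inch '[{"ax":0,"ay":0,"az":0,"dx":0,"dy":9,"dz":2,"gripper":100},{"ax":0,"ay":0,"az":0,"dx":0,"dy":9,"dz":2,"gripper":100},{"ax":0,"ay":0,"az":0,"dx":0,"dy":9,"dz":2,"gripper":100},{"ax":0,"ay":0,"az":0,"dx":0,"dy":9,"dz":2,"gripper":100}]'|grep -E 'pos|force';  python3 - <<'E'
from h import *
from rig import robot,optics
s=robot.get_obs(); print(s["time"],tcp(s),s["ft_force"])
E
```

```text
position: [0.6006, 0.0602, 0.3028]
ft_force: [-1.5, -7.2, 5.2]
position: [0.6068, 0.0963, 0.2948]
ft_force: [-0.8, -5.2, 4.2]
16.65 (array([ 22.4,   2.7, 294.8]), array([[-0.001,  1.   , -0.007],
       [ 1.   ,  0.001, -0.003],
       [-0.003, -0.007, -1.   ]])) [-0.77156575 -5.20093569  4.18749332]
```

```bash
python3 -m inch '[{"ax":0,"ay":0,"az":0,"dx":0,"dy":9,"dz":1,"gripper":100},{"ax":0,"ay":0,"az":0,"dx":0,"dy":9,"dz":1,"gripper":100},{"ax":0,"ay":0,"az":0,"dx":0,"dy":9,"dz":1,"gripper":100},{"ax":0,"ay":0,"az":0,"dx":0,"dy":9,"dz":1,"gripper":100}]'|grep -E 'pos|force'; python3 -m inch '[{"ax":0,"ay":0,"az":0,"dx":0,"dy":9,"dz":1,"gripper":100},{"ax":0,"ay":0,"az":0,"dx":0,"dy":9,"dz":1,"gripper":100},{"ax":0,"ay":0,"az":0,"dx":0,"dy":9,"dz":1,"gripper":100},{"ax":0,"ay":0,"az":0,"dx":0,"dy":9,"dz":1,"gripper":100}]'|grep -E 'pos|force';  python3 - <<'E'
from h import *
from rig import robot,optics
s=robot.get_obs(); print(s["time"],tcp(s),s["ft_force"])
c=optics.camera("wrist"); cv2.imwrite("pics/w11.png",c["img"][:,:,::-1])
c=optics.camera("side"); cv2.imwrite("pics/s11.png",cv2.resize(c["img"][60:260,200:400,::-1],None,fx=3,fy=3))
E
```

```text
position: [0.6129, 0.1315, 0.2909]
ft_force: [-0.8, -6.0, 5.7]
position: [0.6193, 0.1673, 0.2867]
ft_force: [0.1, -5.7, 2.8]
17.45 (array([ 94.4,   2.8, 286.7]), array([[-0.001,  1.   , -0.007],
       [ 1.   ,  0.001, -0.003],
       [-0.003, -0.007, -1.   ]])) [ 0.1060768  -5.70099284  2.79423699]
```

View pics/w11.png

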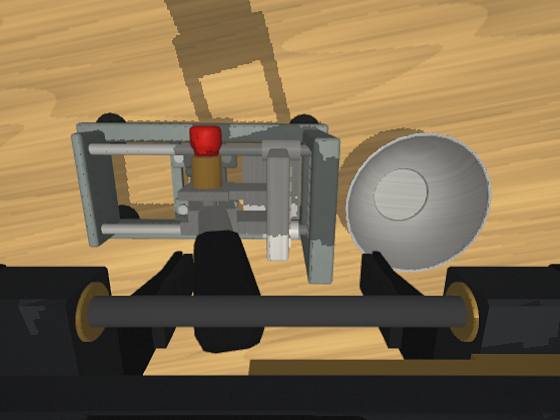

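View pics/s11.png

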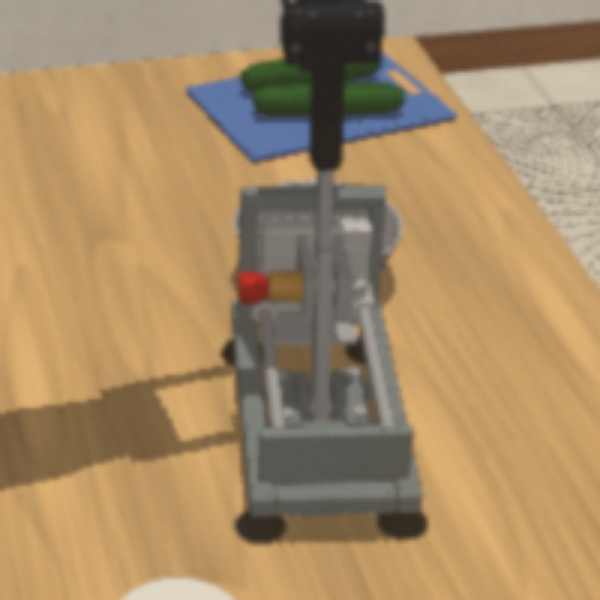

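```bash
python3 -m inch '[{"ax":0,"ay":0,"az":0,"dx":0,"dy":6,"dz":0,"gripper":100},{"ax":0,"ay":0,"az":0,"dx":0,"dy":6,"dz":0,"gripper":100},{"ax":0,"ay":0,"az":0,"dx":0,"dy":5,"dz":0,"gripper":100}]'|grep -E 'pos|force'; python3 -m inch '[{"ax":0,"ay":0,"az":0,"dx":0,"dy":4,"dz":0,"gripper":100}]'|grep -E 'pos|force'; python3 -m inch '[{"ax":0,"ay":0,"az":0,"dx":0,"dy":3,"dz":0,"gripper":100}]'|grep -E 'pos|force'; python3 -m inch '[{"ax":0,"ay":0,"az":0,"dx":0,"dy":3,"dz":0,"gripper":100}]'|grep -E 'pos|force'
```

```text
position: [0.6214, 0.1834, 0.284]
ft_force: [1.3, -7.3, -2.0]
position: [0.6217, 0.1873, 0.2837]
ft_force: [0.3, -6.6, -2.5]
position: [0.6219, 0.1903, 0.2835]
ft_force: [0.1, -7.3, -2.5]
position: [0.6222, 0.1931, 0.2834]
ft_force: [-0.3, -7.1, -2.7]
```

```bash
python3 -m inch '[{"ax":0,"ay":0,"az":0,"dx":0,"dy":3,"dz":0,"gripper":100}]'|grep -E 'pos|force'; python3 -m inch '[{"ax":0,"ay":0,"az":0,"dx":0,"dy":3,"dz":0,"gripper":100}]'|grep -E 'pos|force'; python3 -m inch '[{"ax":0,"ay":0,"az":0,"dx":0,"dy":2,"dz":0,"gripper":100}]'|grep -E 'pos|force';  python3 - <<'E'
from h import *
from rig import robot,optics
s=robot.get_obs(); print(s["time"],tcp(s)[0],s["ft_force"])
E
```

```text
position: [0.6224, 0.1957, 0.2832]
ft_force: [0.5, -12.3, -3.3]
position: [0.6225, 0.1962, 0.2828]
ft_force: [-2.0, -16.0, -4.0]
position: [0.6226, 0.1965, 0.2825]
ft_force: [-2.4, -18.0, -4.0]
18.45 [123.7   4.7 282.5] [ -2.43513905 -18.00192947  -3.99742426]
```

```bash
python3 -m inch '[{"ax":0,"ay":0,"az":0,"dx":0,"dy":2,"dz":0,"gripper":100},{"ax":0,"ay":0,"az":0,"dx":0,"dy":0,"dz":0,"gripper":100},{"ax":0,"ay":0,"az":0,"dx":0,"dy":0,"dz":0,"gripper":100},{"ax":0,"ay":0,"az":0,"dx":0,"dy":0,"dz":0,"gripper":100}]'; python3 -m inch '[{"ax":0,"ay":0,"az":0,"dx":0,"dy":-10,"dz":0,"gripper":100},{"ax":0,"ay":0,"az":0,"dx":0,"dy":-12,"dz":0,"gripper":100},{"ax":0,"ay":0,"az":0,"dx":0,"dy":0,"dz":0,"gripper":100}]';  python3 - <<'E'
from h import *
from rig import robot,optics
s=robot.get_obs(); print(s["time"],tcp(s)[0],s["ft_force"])
c=optics.camera("wrist"); np.savez("pics/w12.npz",**c); cv2.imwrite("pics/w12.png",c["img"][:,:,::-1])
E
```

```text
time: 18.85
position: [0.6227, 0.1968, 0.2824]
tool_rot: [0.088, 0.996, -0.008, -0.002]
ft_force: [-1.7, -19.2, -3.5]
grip_width: 0.0869
time: 19.15
position: [0.6208, 0.1828, 0.2847]
tool_rot: [0.088, 0.996, 0.001, 0.001]
ft_force: [-0.1, 0.5, 0.3]
grip_width: 0.0869
19.15 [110.    4.1 284.7] [-0.05073387  0.48039349  0.3478186 ]
```

View pics/w12.png

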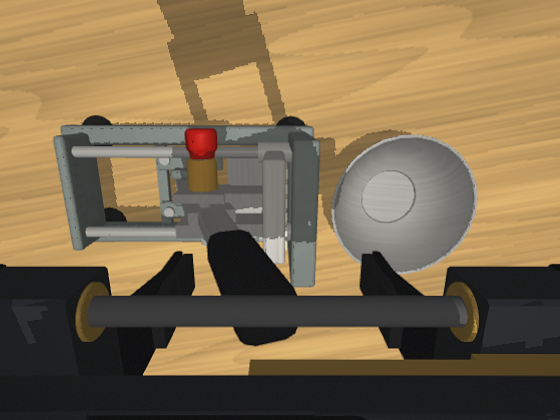

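```bash
python3 -m inch '[{"ax":0,"ay":0,"az":0,"dx":0,"dy":0,"dz":-25,"gripper":100},{"ax":0,"ay":0,"az":0,"dx":0,"dy":0,"dz":-30,"gripper":100},{"ax":0,"ay":0,"az":0,"dx":0,"dy":0,"dz":-30,"gripper":100},{"ax":0,"ay":0,"az":0,"dx":40,"dy":0,"dz":0,"gripper":100},{"ax":0,"ay":0,"az":0,"dx":40,"dy":0,"dz":0,"gripper":100},{"ax":0,"ay":0,"az":0,"dx":40,"dy":0,"dz":0,"gripper":100},{"ax":0,"ay":0,"az":0,"dx":40,"dy":30,"dz":0,"gripper":100},{"ax":0,"ay":0,"az":0,"dx":40,"dy":30,"dz":0,"gripper":100}]'; python3 -m inch '[{"ax":0,"ay":0,"az":0,"dx":20,"dy":40,"dz":0,"gripper":100},{"ax":0,"ay":0,"az":0,"dx":20,"dy":40,"dz":0,"gripper":100},{"ax":0,"ay":0,"az":0,"dx":20,"dy":40,"dz":0,"gripper":100},{"ax":0,"ay":0,"az":0,"dx":10,"dy":40,"dz":0,"gripper":100},{"ax":0,"ay":0,"az":0,"dx":0,"dy":0,"dz":0,"gripper":100},{"ax":0,"ay":0,"az":0,"dx":0,"dy":0,"dz":0,"gripper":100}]'; python3 - <<'E'
from h import *
from rig import robot,optics
s=robot.get_obs(); print(s["time"],tcp(s)[0],s["ft_force"])
for n in ("top","side"):
    c=optics.camera(n); np.savez(f"pics/{n}13.npz",**c); 
    x0,y0,x1,y1=(90,90,360,250) if n=="top" else (230,90,370,260)
    f=2.9 if n=="top" else 3.5
    cv2.imwrite(f"pics/{n}13.png",cv2.resize(c["img"][y0:y1,x0:x1],None,fx=f,fy=f,interpolation=cv2.INTER_CUBIC)[:,:,::-1])
    if n=="top":
        cv2.imwrite("pics/top13f.png",c["img"][:,:,::-1])
        v,u=np.mgrid[90:250,90:360]; uv=np.c_[u.ravel(),v.ravel()]; L=loc(pts(c,uv))*1000
        hsv=cv2.cvtColor(c["img"],cv2.COLOR_RGB2HSV)[uv[:,1],uv[:,0]]
        red=((hsv[:,0]<6)|(hsv[:,0]>174))&(hsv[:,1]>190)&(L[:,2]>110)
        print("red",np.percentile(L[red],[2,50,98],axis=0).round(1))
        b=(hsv[:,0]>12)&(hsv[:,0]<26)&(hsv[:,1]>190)&(L[:,2]>130); print("bush",np.percentile(L[b],[2,50,98],axis=0).round(1))
        g=(L[:,2]>200)&(L[:,2]<345)&(abs(L[:,1])<25)&(L[:,0]>20); print("grip",np.percentile(L[g],[1,50,99],axis=0).round(1))
E
```

```text
time: 20.0
position: [0.4328, 0.2786, 0.3696]
tool_rot: [0.088, 0.996, 0.001, 0.002]
ft_force: [1.4, 1.5, 0.5]
grip_width: 0.087
time: 20.6
position: [0.3923, 0.4482, 0.3686]
tool_rot: [0.086, 0.996, -0.0, 0.001]
ft_force: [0.3, 0.8, -0.3]
grip_width: 0.087
20.6 [331.3 275.4 368.6] [ 0.33896206  0.77204275 -0.25910821]
red [[ 30.3   6.8 137.3]
 [ 42.   60.2 150. ]
 [ 79.4  71.2 277.5]]
bush [[3.010e+01 1.000e-01 1.427e+02]
 [4.060e+01 3.150e+01 1.513e+02]
 [8.190e+01 4.570e+01 2.871e+02]]
grip [[ 56.3 -11.7 202.2]
 [ 87.2   3.4 291.2]
 [119.   12.5 326.4]]
```

View pics/top13.png

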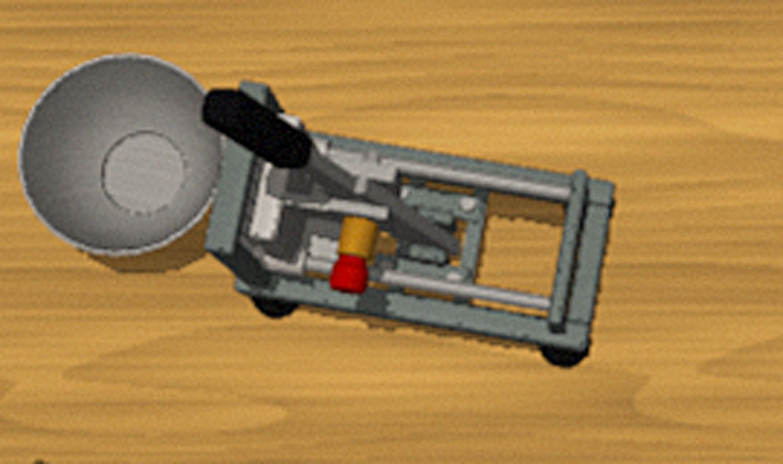

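View pics/side13.png

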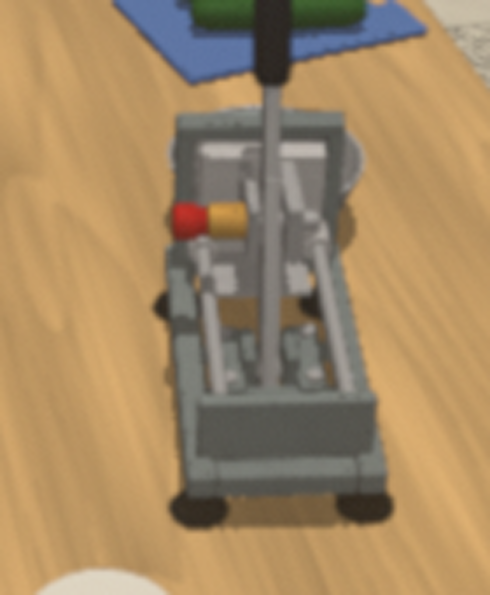

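View pics/top13f.png

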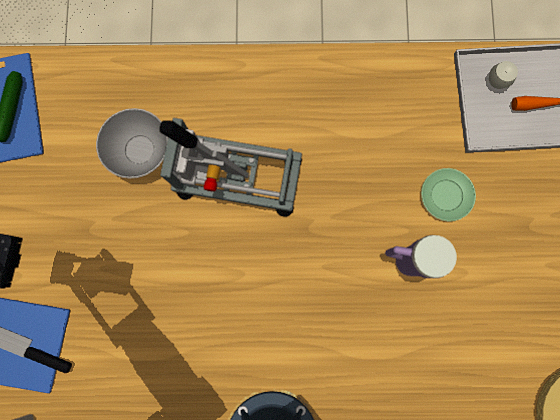

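```bash
python3 - <<'E'
from rig import robot
print(robot.hand_in())
E
```

```text
the job is handed in; nothing more can be done
None
```

I pinned the lever to the pusher and brought the pusher up to its stop at the blade grid. The job is handed in at about 20.7 s of the 61 s allowed, and `hand_in()` gives no verdict.

- **Lining up:** I swung the lever from about -0.71 to about -0.44 rad and measured it from the side with the wrist camera. The slot and the bores looked within about 1–2 mm of each other.
- **Pin:** It slid in on the first try with almost no force until the head met the bush. I then pressed it to about 12 N on the wrist. The pictures show the head against the bush.
- **Pusher:** I pushed the lever forward from behind until the force rose to about 19 N at the stop, backed off and moved the arm clear.

**Last checks (top and side pictures):**
- The bush had moved 89.9 mm and the pin head 90.8 mm along the travel, against a full travel of 90 mm.
- The head's outer end is at about y = 71 mm, and home is 72 mm.
- The lever leans about +0.33 rad.
- The bowl, plate and tumbler show no visible movement in the top picture; I did not measure them again.
- Wrist force is about zero, and the arm is clear of everything.

**Disagreements:** The cameras put the bores about 2 mm off their nominal x. The wrist view also read about 3–4 mm high. I got round the x error by measuring the lever relative to the bores. The highest force I read was about 20 N, on the lever, but readings came only at the end of each move.

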